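# Hang bracket plates on the counter peg rail

## Task

Clear the space in front of the peg rail by sliding the grease tub sideways onto the empty outlined spot, then hang every steel bracket plate on the counter by its hole on the rail's pegs, one plate to a peg, hanging freely, and when all are up slide the tub back onto the outlined spot in front of the rail. The tub's lid is only pressed on, so slide the tub along the counter without lifting or tipping it, and leave the jar, the cartridge and the carton alone.

Things in the scene. Friction and masses are not known exactly. Their poses are not given: they have to be found in the camera images.
- rack: Fixed countertop peg rail of beige steel: a level tube of 16 mm diameter, axis 150 mm above the counter, between two 16 mm square posts 350 mm apart, each on a flat foot (100 x 30 mm, 6 mm high). Four steel pegs slope up from the tube towards the robot. Origin: on the counter under the middle of the tube; y runs along the tube, x points away from the robot side.
- peg0: The leftmost (+y end) peg of the rail, seen from the robot: a straight round steel peg of 8 mm diameter whose tip is 65 mm from the tube's axis, 40 degrees above level, sloping up towards the robot; neighbouring pegs are 80 mm apart. Origin: peg root on the tube's axis; z along the peg to its tip, y along the tube.
- peg1: The second from the left peg of the rail, seen from the robot: a straight round steel peg of 8 mm diameter whose tip is 65 mm from the tube's axis, 40 degrees above level, sloping up towards the robot; neighbouring pegs are 80 mm apart. Origin: peg root on the tube's axis; z along the peg to its tip, y along the tube.
- peg2: The third from the left peg of the rail, seen from the robot: a straight round steel peg of 8 mm diameter whose tip is 65 mm from the tube's axis, 40 degrees above level, sloping up towards the robot; neighbouring pegs are 80 mm apart. Origin: peg root on the tube's axis; z along the peg to its tip, y along the tube.
- peg3: The rightmost (-y end) peg of the rail, seen from the robot: a straight round steel peg of 8 mm diameter whose tip is 65 mm from the tube's axis, 40 degrees above level, sloping up towards the robot; neighbouring pegs are 80 mm apart. Origin: peg root on the tube's axis; z along the peg to its tip, y along the tube.
- plate0: Flat bracket plate of bare steel, 110 x 40 mm, 8 mm thick, about 0.24 kg, lying flat on the counter at the start; all four plates are alike. One round through-hole of 26 mm diameter, its centre 33 mm from the plate's middle towards one end. Origin: centre of the underside; x points along the length towards the hole end, y across the 40 mm width, z through the thickness. May be absent.
- plate0_hole (a point): Centre of the hole of plate0, at half thickness.
- plate1: Flat bracket plate of bare steel, 110 x 40 mm, 8 mm thick, about 0.24 kg, lying flat on the counter at the start; all four plates are alike. One round through-hole of 26 mm diameter, its centre 33 mm from the plate's middle towards one end. Origin: centre of the underside; x points along the length towards the hole end, y across the 40 mm width, z through the thickness. May be absent.
- plate1_hole (a point): Centre of the hole of plate1, at half thickness.
- plate2: Flat bracket plate of bare steel, 110 x 40 mm, 8 mm thick, about 0.24 kg, lying flat on the counter at the start; all four plates are alike. One round through-hole of 26 mm diameter, its centre 33 mm from the plate's middle towards one end. Origin: centre of the underside; x points along the length towards the hole end, y across the 40 mm width, z through the thickness. May be absent.
- plate2_hole (a point): Centre of the hole of plate2, at half thickness.
- plate3: Flat bracket plate of bare steel, 110 x 40 mm, 8 mm thick, about 0.24 kg, lying flat on the counter at the start; all four plates are alike. One round through-hole of 26 mm diameter, its centre 33 mm from the plate's middle towards one end. Origin: centre of the underside; x points along the length towards the hole end, y across the 40 mm width, z through the thickness. May be absent.
- plate3_hole (a point): Centre of the hole of plate3, at half thickness.
- tub: White grease tub with grey press-on lid, 113 mm across, 55 mm high to the lid's top, on which a round grey knob stands at the centre, 28 mm in diameter and 28 mm high (its top 83 mm above the counter). About 0.8 kg, stands loose on the counter. Origin: centre of its underside.
- front_spot: Black square outline, 140 mm across (between line centres), printed flat on the counter in front of the peg rail, where the tub stands at the start. Origin: its centre.
- side_spot: Same printed square outline, empty at the start, to the left or right of the front one. Origin: its centre.
- jar: Bystander: glass jar, 64 mm across, 85 mm high, with steel cap. Origin: centre of its underside.
- cartridge: Bystander: red cylindrical grease cartridge, 54 mm across, 200 mm high. Origin: centre of its underside.
- carton: Bystander: open cardboard box, 120 x 170 mm, 70 mm high. Origin: centre of its underside.

How it is judged (in metres and radians):
On the way, in this order (a step that is already met when the one before it is completed fails the run):
1. the tub has been slid onto the side spot (within 20 mm of its centre) and stands still (horizontal distance between tub and side_spot below 0.02 m and linear speed of tub below 0.01 m/s), for 0.2 s.
2. every plate hangs by its hole on a peg, one to a peg, while the tub is still on the side spot (((z of plate0_hole in the frame of peg0 between 0.002 and 0.063 m and x of plate0_hole in the frame of peg0 between -0.016 and 0.016 m and y of plate0_hole in the frame of peg0 between -0.013 and 0.013 m) or (z of plate0_hole in the frame of peg1 between 0.002 and 0.063 m and x of plate0_hole in the frame of peg1 between -0.016 and 0.016 m and y of plate0_hole in the frame of peg1 between -0.013 and 0.013 m) or (z of plate0_hole in the frame of peg2 between 0.002 and 0.063 m and x of plate0_hole in the frame of peg2 between -0.016 and 0.016 m and y of plate0_hole in the frame of peg2 between -0.013 and 0.013 m) or (z of plate0_hole in the frame of peg3 between 0.002 and 0.063 m and x of plate0_hole in the frame of peg3 between -0.016 and 0.016 m and y of plate0_hole in the frame of peg3 between -0.013 and 0.013 m)) and angle between each of plate0, plate1, plate2, plate3's own x axis and vertical below 0.7 rad and linear speed of each of plate0, plate1, plate2, plate3 below 0.03 m/s and ((z of plate1_hole in the frame of peg0 between 0.002 and 0.063 m and x of plate1_hole in the frame of peg0 between -0.016 and 0.016 m and y of plate1_hole in the frame of peg0 between -0.013 and 0.013 m) or (z of plate1_hole in the frame of peg1 between 0.002 and 0.063 m and x of plate1_hole in the frame of peg1 between -0.016 and 0.016 m and y of plate1_hole in the frame of peg1 between -0.013 and 0.013 m) or (z of plate1_hole in the frame of peg2 between 0.002 and 0.063 m and x of plate1_hole in the frame of peg2 between -0.016 and 0.016 m and y of plate1_hole in the frame of peg2 between -0.013 and 0.013 m) or (z of plate1_hole in the frame of peg3 between 0.002 and 0.063 m and x of plate1_hole in the frame of peg3 between -0.016 and 0.016 m and y of plate1_hole in the frame of peg3 between -0.013 and 0.013 m)) and ((z of plate2_hole in the frame of peg0 between 0.002 and 0.063 m and x of plate2_hole in the frame of peg0 between -0.016 and 0.016 m and y of plate2_hole in the frame of peg0 between -0.013 and 0.013 m) or (z of plate2_hole in the frame of peg1 between 0.002 and 0.063 m and x of plate2_hole in the frame of peg1 between -0.016 and 0.016 m and y of plate2_hole in the frame of peg1 between -0.013 and 0.013 m) or (z of plate2_hole in the frame of peg2 between 0.002 and 0.063 m and x of plate2_hole in the frame of peg2 between -0.016 and 0.016 m and y of plate2_hole in the frame of peg2 between -0.013 and 0.013 m) or (z of plate2_hole in the frame of peg3 between 0.002 and 0.063 m and x of plate2_hole in the frame of peg3 between -0.016 and 0.016 m and y of plate2_hole in the frame of peg3 between -0.013 and 0.013 m)) and ((z of plate3_hole in the frame of peg0 between 0.002 and 0.063 m and x of plate3_hole in the frame of peg0 between -0.016 and 0.016 m and y of plate3_hole in the frame of peg0 between -0.013 and 0.013 m) or (z of plate3_hole in the frame of peg1 between 0.002 and 0.063 m and x of plate3_hole in the frame of peg1 between -0.016 and 0.016 m and y of plate3_hole in the frame of peg1 between -0.013 and 0.013 m) or (z of plate3_hole in the frame of peg2 between 0.002 and 0.063 m and x of plate3_hole in the frame of peg2 between -0.016 and 0.016 m and y of plate3_hole in the frame of peg2 between -0.013 and 0.013 m) or (z of plate3_hole in the frame of peg3 between 0.002 and 0.063 m and x of plate3_hole in the frame of peg3 between -0.016 and 0.016 m and y of plate3_hole in the frame of peg3 between -0.013 and 0.013 m)) and distance between plate0_hole and plate1_hole above 0.045 m and distance between each of plate0_hole, plate1_hole and plate2_hole above 0.045 m and distance between each of plate0_hole, plate1_hole, plate2_hole and plate3_hole above 0.045 m and horizontal distance between tub and side_spot below 0.03 m), for 0.3 s.
3. the tub has been slid back onto the front spot (within 20 mm of its centre) and stands still (horizontal distance between tub and front_spot below 0.02 m and linear speed of tub below 0.01 m/s), for 0.2 s.
At the end, for the whole second after the job is handed in: Every plate present hangs at rest by its hole on a peg (the peg passes through the hole, hole end upwards within 40 degrees of vertical), no two on one peg, and the tub stands upright and still with its centre within 20 mm of the front spot's centre (all of step 3 and ((z of plate0_hole in the frame of peg0 between 0.002 and 0.063 m and x of plate0_hole in the frame of peg0 between -0.016 and 0.016 m and y of plate0_hole in the frame of peg0 between -0.013 and 0.013 m) or (z of plate0_hole in the frame of peg1 between 0.002 and 0.063 m and x of plate0_hole in the frame of peg1 between -0.016 and 0.016 m and y of plate0_hole in the frame of peg1 between -0.013 and 0.013 m) or (z of plate0_hole in the frame of peg2 between 0.002 and 0.063 m and x of plate0_hole in the frame of peg2 between -0.016 and 0.016 m and y of plate0_hole in the frame of peg2 between -0.013 and 0.013 m) or (z of plate0_hole in the frame of peg3 between 0.002 and 0.063 m and x of plate0_hole in the frame of peg3 between -0.016 and 0.016 m and y of plate0_hole in the frame of peg3 between -0.013 and 0.013 m)) and angle between each of plate0, plate1, plate2, plate3's own x axis and vertical below 0.7 rad and linear speed of each of plate0, plate1, plate2, plate3 below 0.03 m/s and ((z of plate1_hole in the frame of peg0 between 0.002 and 0.063 m and x of plate1_hole in the frame of peg0 between -0.016 and 0.016 m and y of plate1_hole in the frame of peg0 between -0.013 and 0.013 m) or (z of plate1_hole in the frame of peg1 between 0.002 and 0.063 m and x of plate1_hole in the frame of peg1 between -0.016 and 0.016 m and y of plate1_hole in the frame of peg1 between -0.013 and 0.013 m) or (z of plate1_hole in the frame of peg2 between 0.002 and 0.063 m and x of plate1_hole in the frame of peg2 between -0.016 and 0.016 m and y of plate1_hole in the frame of peg2 between -0.013 and 0.013 m) or (z of plate1_hole in the frame of peg3 between 0.002 and 0.063 m and x of plate1_hole in the frame of peg3 between -0.016 and 0.016 m and y of plate1_hole in the frame of peg3 between -0.013 and 0.013 m)) and ((z of plate2_hole in the frame of peg0 between 0.002 and 0.063 m and x of plate2_hole in the frame of peg0 between -0.016 and 0.016 m and y of plate2_hole in the frame of peg0 between -0.013 and 0.013 m) or (z of plate2_hole in the frame of peg1 between 0.002 and 0.063 m and x of plate2_hole in the frame of peg1 between -0.016 and 0.016 m and y of plate2_hole in the frame of peg1 between -0.013 and 0.013 m) or (z of plate2_hole in the frame of peg2 between 0.002 and 0.063 m and x of plate2_hole in the frame of peg2 between -0.016 and 0.016 m and y of plate2_hole in the frame of peg2 between -0.013 and 0.013 m) or (z of plate2_hole in the frame of peg3 between 0.002 and 0.063 m and x of plate2_hole in the frame of peg3 between -0.016 and 0.016 m and y of plate2_hole in the frame of peg3 between -0.013 and 0.013 m)) and ((z of plate3_hole in the frame of peg0 between 0.002 and 0.063 m and x of plate3_hole in the frame of peg0 between -0.016 and 0.016 m and y of plate3_hole in the frame of peg0 between -0.013 and 0.013 m) or (z of plate3_hole in the frame of peg1 between 0.002 and 0.063 m and x of plate3_hole in the frame of peg1 between -0.016 and 0.016 m and y of plate3_hole in the frame of peg1 between -0.013 and 0.013 m) or (z of plate3_hole in the frame of peg2 between 0.002 and 0.063 m and x of plate3_hole in the frame of peg2 between -0.016 and 0.016 m and y of plate3_hole in the frame of peg2 between -0.013 and 0.013 m) or (z of plate3_hole in the frame of peg3 between 0.002 and 0.063 m and x of plate3_hole in the frame of peg3 between -0.016 and 0.016 m and y of plate3_hole in the frame of peg3 between -0.013 and 0.013 m)) and distance between plate0_hole and plate1_hole above 0.045 m and distance between each of plate0_hole, plate1_hole and plate2_hole above 0.045 m and distance between each of plate0_hole, plate1_hole, plate2_hole and plate3_hole above 0.045 m and angle between tub's own z axis and vertical below 0.05 rad); the robot touches nothing.
It fails at once if the tub is lifted more than 12 mm or tipped more than about 11 degrees (height (world z) of tub above 0.012 m or angle between tub's own z axis and vertical above 0.2 rad).
It fails at once if the jar, the cartridge or the carton is moved more than 25 mm (distance of any of jar, cartridge, carton from where it was at the start of the episode above 0.025 m).
Of plate0, plate1, plate2, plate3 only 3 to 4 are there at a start; the rules pass over those that are not, and their reading is None.
At some moment in a run one of plate0, plate1, plate2, plate3 may be knocked a few centimetres aside while the robot is not near it.
Once in a run the grip may slacken for a moment while it holds something.
It also fails if it takes over 210 s, if anything falls off the work surface, if the arm or the gripper's body presses on something with over 40 N, if the wrist force passes 120 N, or if a joint passes its speed limit or range.

## Robot

A 6-joint arm with a two-finger parallel gripper is mounted at the origin on the work surface. World frame = base frame: x ahead of the robot, y to its left, z up, the work surface at z = 0. Lengths are in m, angles in degrees, forces in N, time in s.
With the tool pointing down it reaches from about 0.4 to 0.825 m from the base axis. Payload 7 kg.
Tool frame: the origin (TCP) lies midway between the tips of the shut fingers; the grasp point (between the pads) lies 19 mm behind it; z points along the fingers, x is the direction in which the jaws open and shut, and the axes are right-handed (so a half turn about z gives the same grasp; the last joint's range is limited). The gripper opens to 88 mm and grips with 3 to 60 N. Pads are 19 mm wide; open, the fingers measure 130 mm over their backs; the gripper's body (78 mm by 193 mm) begins 47 mm behind the grasp point.
Start: joints at [80.564, 20.546, 0.682, 0, -70.136, -16.507], TCP at [0.295, 0.607, 0.227] pointing down, gripper open.
Joint ranges: [-176.03, 176.03], [-82.01, 121.73], [-58.28, 71.71], [-173.87, 95.51], [-174.79, -0.11], [-173.66, 173.66]. Speed limits (degrees/s): [136.94, 136.94, 172.46, 180, 180, 180].

## Interface

Orientations are given as [roll, pitch, yaw] about the fixed x, y, z axes, in that order (R = Rz(yaw) Ry(pitch) Rx(roll)).
In Python, from plant import ctrl, vision, nets gives the robot as it stands.
- The arm moves only by the shell command python3 -m jog 'ROWS'. ROWS is text: rows parted by semicolons, each of 7 numbers parted by spaces: the turn, a rotation vector about the tool's x, y, z in units of 0.1 rad (1.0 is 0.1 rad), then the shift along the tool's x, y, z in units of 4 cm (1.0 is 4 cm), then the opening, from -1 (shut) to 1 (fully open). In form: rx ry rz x y z jaw; .... A call has 1 to 8 rows; each row shifts and turns the commanded pose from where the row before left it, along the tool's axes as they then stand; what a row does not reach is not made up. A row lasts 1/8 s, in which the tool goes at most 62.5 mm and 10.7 degrees, less where a joint would pass 70% of its speed; a pose out of reach is approached as far as the arm can. A call with a number of a shift or a turn outside -1 to 1 is refused whole. A call with a gripper value outside its range is refused whole. The fingers move at their own pace and stop on an object; the grip force is fixed at half the most. Time passes only in rows, so rows that do not move let the fingers close. It gives the time, the measured TCP pose, the force and the opening at its end, in the units of the state.
- ctrl.get_obs(): the state, without advancing time (a new reading comes with each control period).
- vision.snapshot(name): name is "scene" or "side" or "wrist"; returns (picture, depth): 400x640x3 uint8, red, green, blue; 400x640 float32, m along the optical axis (not along the pixel's ray), 0 where there is no reading.
- vision.camera_info(name): a dict with "camera_matrix" (3x3 intrinsics, pixels), "camera_from_world" (4x4, takes a point from world to camera coordinates); the wrist camera has in their place "tool_from_camera" (4x4, takes a point from camera to tool coordinates, whose origin is the TCP and whose axes are the tool frame's). Camera axes: x right, y down, z forward; pixel columns grow to the right and rows downward; lengths in m; the calibration is good to about 2 mm. A picture is of the moment at which its call begins: read the wrist's pose just before it. camera_info takes no time and is no camera call.
- ctrl.close_job(): hands the job in, once; it reports no verdict.
Trained networks look in the newest picture that a camera, given by its name, has taken for a name from the list of things; names that differ only in an ending like _2 or _b are one class to them, and where a whole thing is asked for, a point or a joint stands for the part that bears it (a point fixed in the world has none). Each returns a list of dicts, best first, with "score" (0 to 1); they miss things now and then, are a little off and sometimes report something else, mostly with a low value. They report only what shows in the picture. A call takes as long as a camera call.
- nets.boxes_of(target, camera): "location" ([x, y, z] in m, in world coordinates, good to about 4 mm: the middle of the surface that is visible of it).
The state is a dict: "clock": time; "joint_pos": joint angles; "qvel": joint speeds; "tau": joint torques, N m; "tool_pos": TCP position; "orientation": TCP orientation; "force": force on the tool from outside, world axes, zero at the start; "moment": the same for the moment, N m; "opening": finger opening in m.
Only numpy, scipy, OpenCV 4.12 (cv2) and the standard library are available. Lean on these libraries where they do the work, as an engineer would, in place of code of your own. Each camera call takes 0.05 s, during which the arm holds its last target.

## Working session

There is one attempt and no reset: what is moved stays moved. The work goes in short steps, Python scripts to look and compute and a shell command to move; the robot and the scene stay as the last step left them, time stands still between calls to the robot, and variables do not carry over. Pictures are saved under pics/ and viewed, and the job is handed in when it is done.

```bash
ls -la; mkdir -p pics; cat > h.py <<'E'
import numpy as np, cv2
from scipy.spatial.transform import Rotation as R
from plant import ctrl, vision, nets
def snap(name,fn=None):
    o=ctrl.get_obs()
    im,d=vision.snapshot(name)
    if fn: cv2.imwrite('pics/'+fn,im[:,:,::-1])
    return o,im,d
def Twc(name,o):
    ci=vision.camera_info(name); K=np.array(ci['camera_matrix'])
    if name=='wrist':
        T=np.eye(4);T[:3,:3]=R.from_euler('xyz',o['orientation'],degrees=True).as_matrix();T[:3,3]=o['tool_pos']
        return K,T@np.array(ci['tool_from_camera'])
    return K,np.linalg.inv(np.array(ci['camera_from_world']))
def cloud(name,o,d):
    K,T=Twc(name,o); v,u=np.mgrid[0:400,0:640]
    P=np.stack([(u-K[0,2])/K[0,0]*d,(v-K[1,2])/K[1,1]*d,d],-1)
    return P@T[:3,:3].T+T[:3,3]
def ray(name,o,u,v,z):
    K,T=Twc(name,o); r=T[:3,:3]@np.array([(u-K[0,2])/K[0,0],(v-K[1,2])/K[1,1],1]); c=T[:3,3]
    return c+r*(z-c[2])/r[2]
E
python3 - <<'E'
from h import *
o=ctrl.get_obs();print(o)
for n in('scene','side','wrist'):
    snap(n,n+'0.png')
    K,T=Twc(n,o);print(n,K.round(1).tolist(),T.round(3).tolist())
    for t in('plate0','tub','front_spot','side_spot','jar','cartridge','carton','rack','peg0'):
        print(n,t,[(round(x['score'],2),np.round(x['location'],3).tolist()) for x in nets.boxes_of(t,n)])
E
```

```text
total 12
drwxr-xr-x  3 agent agent 4096 Dec  6 22:24 .
drwxr-xr-x 23 root  root  4096 Dec  6 22:24 ..
drwxr-xr-x  2 agent agent 4096 Dec  6 22:24 pics
{'clock': 0.0, 'joint_pos': array([ 8.05632890e+01,  2.05905000e+01,  6.32321018e-01, -1.83052447e-02,
       -7.01375499e+01, -1.65077138e+01]), 'qvel': array([-0.08850705,  0.00422617,  0.03876535, -0.01551038, -0.04137552,
       -0.05418381]), 'tau': array([-1.41306173e-03, -5.82718527e+01,  2.93050110e+01,  6.99699014e+00,
        6.95468858e-03, -1.54247537e-04]), 'tool_pos': array([0.29512062, 0.60649931, 0.22562794]), 'orientation': array([-1.79989296e+02, -9.66729045e-02, -1.15950668e+02]), 'force': array([0.50235088, 0.35174055, 0.19698115]), 'moment': array([ 0.05352824, -0.03824873,  0.01783452]), 'opening': 0.08738200637286386}
scene [[506.8, 0.0, 324.3], [0.0, 506.8, 198.0], [0.0, 0.0, 1.0]] [[-0.349, 0.708, -0.614, 1.622], [0.937, 0.272, -0.219, 0.355], [0.012, -0.652, -0.758, 1.42], [0.0, 0.0, 0.0, 1.0]]
scene plate0 [(0.62, [0.422, -0.222, 0.008]), (0.57, [0.411, 0.23, 0.009]), (0.54, [0.416, -0.074, 0.009]), (0.47, [0
[... 1068 characters left out ...]
ide jar [(0.83, [0.557, 0.244, 0.055]), (0.36, [0.56, -0.288, -0.0])]
side cartridge [(0.77, [0.579, 0.411, 0.116]), (0.42, [0.406, 0.221, 0.004]), (0.34, [0.463, -0.448, 0.006])]
side carton [(0.78, [0.466, -0.449, 0.002])]
side rack [(0.94, [0.688, -0.123, 0.153])]
side peg0 [(0.57, [0.652, -0.009, 0.176]), (0.57, [0.657, -0.085, 0.176]), (0.43, [0.418, 0.074, 0.005])]
wrist [[301.1, 0.0, 322.0], [0.0, 301.1, 198.4], [0.0, 0.0, 1.0]] [[-0.438, -0.864, -0.248, 0.361], [-0.899, 0.422, 0.12, 0.574], [0.001, 0.276, -0.961, 0.384], [0.0, 0.0, 0.0, 1.0]]
wrist plate0 []
wrist tub []
wrist front_spot []
wrist side_spot []
wrist jar []
wrist cartridge []
wrist carton []
wrist rack []
wrist peg0 []
```

View pics/scene0.png

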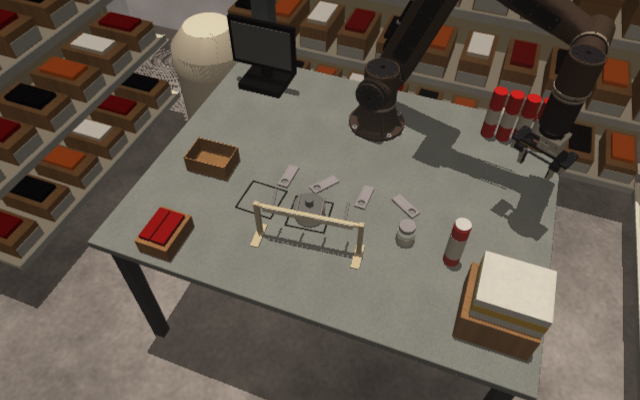

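View pics/side0.png

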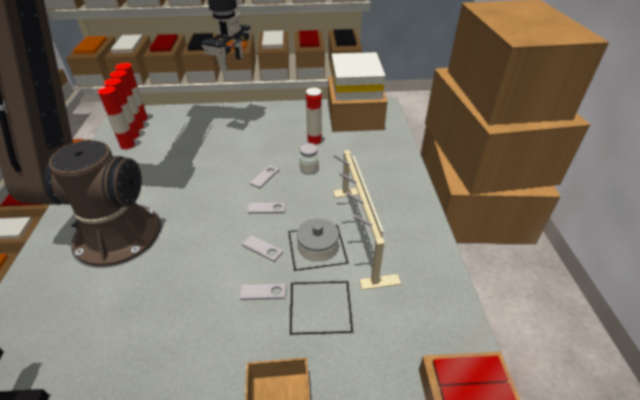

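View pics/wrist0.png

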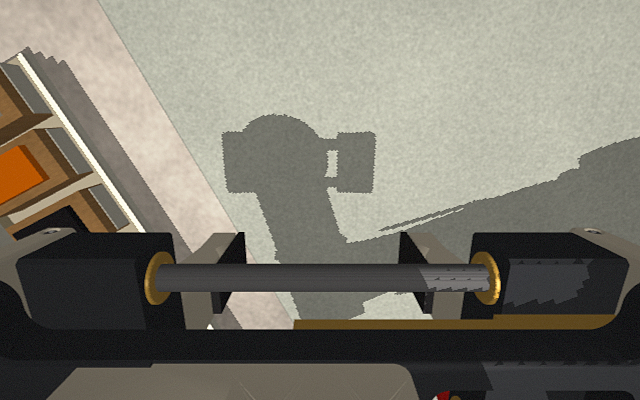

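```bash
cat >> h.py <<'E'
def pose(o): 
    return R.from_euler('xyz',o['orientation'],degrees=True).as_matrix(), np.array(o['tool_pos'])
def down(yaw): return R.from_euler('xyz',[180,0,yaw],degrees=True).as_matrix()
def tilt(yaw_about_up,deg):  # tool y = away-from-hole dir; deg tilt forward
    pass
def plan(Rt,pt,n=None,R0=None,p0=None):
    if R0 is None:
        R0,p0=pose(ctrl.get_obs())
    pt=np.array(pt,float); rv=R.from_matrix(R0.T@Rt).as_rotvec(); d=R0.T@(pt-p0)
    if n is None:n=int(max(1,np.ceil(np.linalg.norm(rv)/.1-.05),np.ceil(np.abs(d).max()/.04-.05)))
    r=R.from_rotvec(rv/n).as_matrix(); S=np.zeros((3,3)); A=np.eye(3)
    for k in range(n): S+=A; A=A@r
    p=np.linalg.solve(S,d)
    print('n=%d x '%n, ' '.join('%.2f'%x for x in np.r_[rv/n/.1,p/.04]))
    return n
E
python3 - <<'E'
from h import *
# orthographic top views 1px=1.5mm x 0.33..0.8, y -0.45..0.45
for n in('scene','side'):
    o,im,d=snap(n); P=cloud(n,o,d); 
    np.savez('/tmp/'+n,im=im,P=P,d=d)
    for nm,z in(('z0',0.0),('z15',0.15)):
        K,T=Twc(n,o); M=np.linalg.inv(T)
        ys,xs=np.mgrid[0:560,0:800]; X=0.33+(559-ys)*.0008; Y=0.28-xs*.0008
        c=np.stack([X,Y,X*0+z],-1)@M[:3,:3].T+M[:3,3]
        u=(c[...,0]/c[...,2]*K[0,0]+K[0,2]).astype('f4');v=(c[...,1]/c[...,2]*K[1,1]+K[1,2]).astype('f4')
        w=cv2.remap(im,u,v,cv2.INTER_LINEAR)
        for y in np.arange(-.35,.28,.05): cv2.line(w,(int((.28-y)/.0008),555),(int((.28-y)/.0008),559),(255,0,0),1)
        for y in np.arange(.35,.75,.05): cv2.line(w,(0,int(559-(y-.33)/.0008)),(5,int(559-(y-.33)/.0008)),(255,0,0),1)
        cv2.imwrite('pics/top_%s_%s.png'%(n,nm),w[:,:,::-1])
    # tube
    m=(P[...,2]>.14)&(P[...,2]<.165)&(P[...,0]>.66)&(P[...,0]<.73)&(abs(P[...,1])<.4)&(d>0)
    q=P[m]; print(n,'tube',len(q),np.median(q,0),q[:,1].min(),q[:,1].max(),np.polyfit(q[:,1],q[:,0],1),q[:,2].max())
    # tub lid
    m=(P[...,2]>.045)&(P[...,2]<.06)&(abs(P[...,0]-.57)<.07)&(abs(P[...,1]+.09)<.08)&(d>0)
    q=P[m]; print('lid',len(q),q.min(0),q.max(0),(q.min(0)+q.max(0))/2)
    m=(P[...,2]>.075)&(P[...,2]<.09)&(abs(P[...,0]-.57)<.06)&(abs(P[...,1]+.09)<.08)&(d>0)
    q=P[m]; print('knob',len(q),q.min(0),q.max(0),np.median(q,0))
E
```

```text
scene tube 844 [ 0.68896559 -0.03430373  0.15526403] -0.21954480012757055 0.14638343083685418 [-0.10551578  0.68479092] 0.1643006273603762
lid 386 [ 0.50895206 -0.13336622  0.04567483] [ 0.60293597 -0.02219314  0.0598251 ] [ 0.55594401 -0.07777968  0.05274996]
knob 47 [ 0.55017622 -0.09295672  0.07559045] [ 0.5821937  -0.06500761  0.08789765] [ 0.56955391 -0.0783653   0.08077415]
side tube 946 [ 0.68773419 -0.08456035  0.15763249] -0.22332501389959514 0.140909696454397 [-0.10037189  0.67931572] 0.16479979661458222
lid 969 [ 0.50878766 -0.13934226  0.04517952] [ 0.62042206 -0.0266307   0.05998166] [ 0.56460486 -0.08298648  0.05258059]
knob 87 [ 0.55165594 -0.09879702  0.07500814] [ 0.57803986 -0.06760734  0.08604421] [ 0.56440828 -0.08612547  0.08314832]
```

View pics/top_side_z0.png

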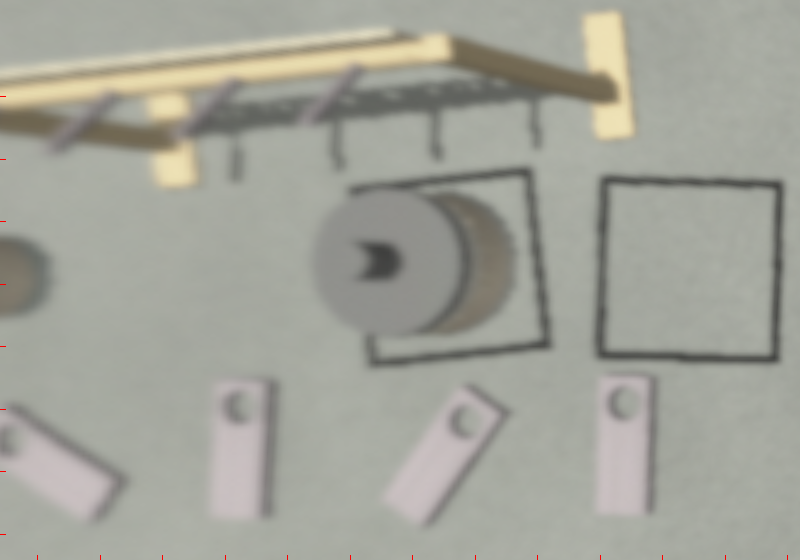

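View pics/top_scene_z0.png

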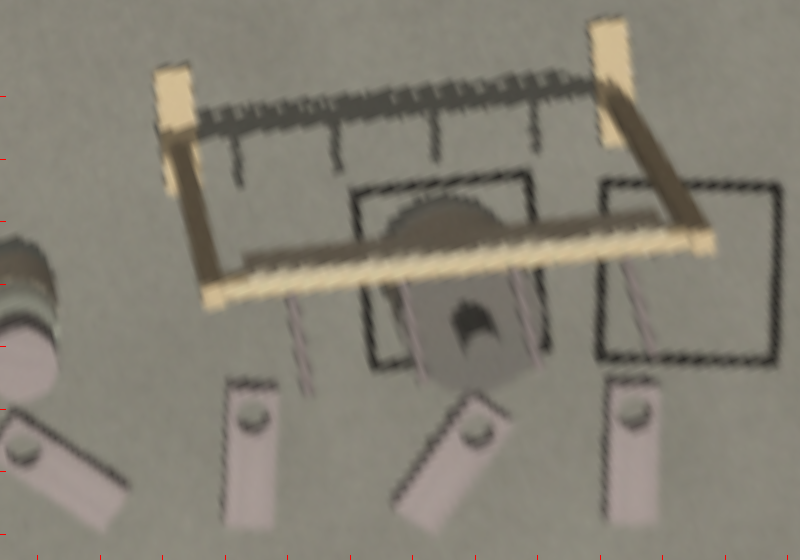

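View pics/top_scene_z15.png

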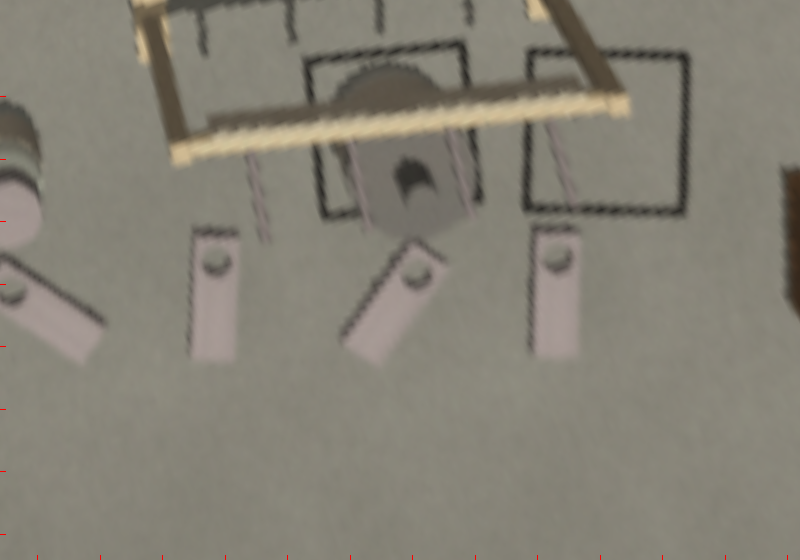

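```bash
python3 - <<'E'
from h import *
from scipy.optimize import least_squares
for n in('scene','side'):
    f=np.load('/tmp/%s.npz'%n);P=f['P'];d=f['d']
    for u,v in ((321,307),(318,228)) if n=='side' else ((262,198),(309,203)): print('px',u,v,P[v,u])
    q=P[(P[...,2]>.135)&(P[...,2]<.163)&(P[...,0]>.65)&(P[...,0]<.74)&(P[...,1]>-.21)&(P[...,1]<.13)&(d>0)]
    def res(p): 
        t=np.array([p[1],1,0]);t/=np.linalg.norm(t)
        w=q-np.array([p[0],0,p[2]]); w=w-np.outer(w@t,t); return np.linalg.norm(w,axis=1)-.008
    s=least_squares(res,[.688,-.1,.15],loss='soft_l1',f_scale=.002);a=s.x
    ang=np.degrees(np.arctan(-a[1]));print(n,'axis x0,slope,z',a,ang,np.std(s.fun))
    ex=np.array([np.cos(np.radians(ang)),np.sin(np.radians(ang)),0]);ey=np.array([-ex[1],ex[0],0])
    o=np.array([a[0],0,.0])
    L=np.stack([(P-o)@ex,(P-o)@ey,P[...,2]],-1)
    m=(L[...,0]<-.012)&(L[...,0]>-.065)&(L[...,2]>.155)&(L[...,2]<.21)&(L[...,1]>-.25)&(L[...,1]<.16)&(d>0)
    l=L[m]; yy=l[:,1]; print(len(l)); h,e=np.histogram(yy,np.arange(-.25,.17,.01));print([(round(e[i],2),int(h[i])) for i in range(len(h)) if h[i]])
    for i in range(len(h)):
        pass
    # cluster
    ys=np.sort(yy);g=np.split(ys,np.where(np.diff(ys)>.02)[0]+1)
    for c in g:
        k=l[(yy>=c[0])&(yy<=c[-1])];print(len(k),'y med',np.median(k[:,1]),'tipx',k[:,0].min(),'zmax',k[:,2].max(),'slope offset',np.median(k[:,2]+k[:,0]*np.tan(np.radians(40))))
    m=(abs(L[...,0])<.03)&(L[...,2]>.05)&(L[...,2]<.13)&(L[...,1]>-.25)&(L[...,1]<.16)&(d>0)
    l=L[m];print('posts y',[(np.median(l[s,1]),l[s,1].min(),l[s,1].max(),np.median(l[s,0])) for s in (l[:,1]>.1,l[:,1]<-.18)])
E
```

```text
px 262 198 [ 0.55248613 -0.27119631 -0.00342493]
px 309 203 [ 0.57801134 -0.0733815   0.08042157]
scene axis x0,slope,z [ 0.68447868 -0.10904402  0.15116441] 6.2231740333791 0.0034930707075021186
172
[(np.float64(-0.22), 1), (np.float64(-0.21), 2), (np.float64(-0.17), 1), (np.float64(-0.16), 37), (np.float64(-0.08), 41), (np.float64(0.0), 42), (np.float64(0.07), 1), (np.float64(0.08), 43), (np.float64(0.13), 1), (np.float64(0.14), 3)]
3 y med -0.20853797308990085 tipx -0.013988860189475073 zmax 0.15907076942805132 slope offset 0.1454334000211445
38 y med -0.154661267383876 tipx -0.05608702538506225 zmax 0.19241557339253013 slope offset 0.14680745845277227
41 y med -0.07551191787674821 tipx -0.05944975415026558 zmax 0.19303704010895695 slope offset 0.145588401857963
42 y med 0.004934038347623092 tipx -0.05702907273132865 zmax 0.1955987326332782 slope offset 0.14602665439724702
44 y med 0.08459404186348807 tipx -0.05544082930005709 zmax 0.1952282720905223 slope offset 0.14541473223553794
4 y med 0.14163823599084097 tipx -0.015605167683953146 zmax 0.1597475836078912 slope offset 0.14574
[... 744 characters left out ...]
05265936588901002 zmax 0.19404773126940333 slope offset 0.1515330170415219
61 y med -0.08169067484043319 tipx -0.05308727354889568 zmax 0.19505867018365797 slope offset 0.15077791705008722
53 y med -0.0015674747300677863 tipx -0.052125613807671396 zmax 0.19722893089565852 slope offset 0.15130434635736273
49 y med 0.07732272645410608 tipx -0.051637243722327905 zmax 0.19427033759636547 slope offset 0.15138745592408717
posts y [(np.float64(0.12784406866748332), np.float64(0.12384534944967983), np.float64(0.14389299002965156), np.float64(-0.00440222382967936)), (np.float64(-0.22162119534638813), np.float64(-0.2251777882281553), np.float64(-0.2043794732362331), np.float64(-0.005135276028944228))]
```

```bash
python3 - <<'E'
from h import *
plan(down(90),[.566,-.082,.20],27)
R0,p0=pose(ctrl.get_obs())
E
python3 -m jog '0 0 0 0 0 -.5 1; 0 0 0 0 0 -.5 1'
python3 - <<'E'
from h import *
plan(down(90),[.566,-.082,.20],32)
E
```

```text
n=27 x  -0.00 0.00 1.00 -0.49 -0.81 0.02
clock: 1.85
tool_pos: [0.2953, 0.6068, 0.2668]
orientation: [-180.0, -0.0, -115.9]
force: [-0.0, -0.0, -0.3]
opening: 0.0874
n=32 x  -0.00 0.00 0.84 -0.42 -0.68 0.05
```

```bash
python3 - <<'E'
from h import *
R0,p0=pose(ctrl.get_obs())
plan(R0,[.54,-.08,.26],16)
E
```

```text
n=16 x  0.00 0.00 0.00 0.80 -0.81 0.01
```

```bash
python3 -m jog '0 0 0 .8 -.81 0 1; 0 0 0 .8 -.81 0 1; 0 0 0 .8 -.81 0 1; 0 0 0 .8 -.81 0 1; 0 0 0 .8 -.81 0 1; 0 0 0 .8 -.81 0 1; 0 0 0 .8 -.81 0 1; 0 0 0 .8 -.81 0 1'
python3 -m jog '0 0 0 .8 -.81 0 1; 0 0 0 .8 -.81 0 1; 0 0 0 .8 -.81 0 1; 0 0 0 .8 -.81 0 1; 0 0 0 .8 -.81 0 1; 0 0 0 .8 -.81 0 1; 0 0 0 .8 -.81 0 1; 0 0 0 .8 -.81 0 1'
for i in 1 2 3; do python3 -m jog '0 0 1 0 0 0 1;0 0 1 0 0 0 1;0 0 1 0 0 0 1;0 0 1 0 0 0 1;0 0 1 0 0 0 1;0 0 1 0 0 0 1;0 0 1 0 0 0 1;0 0 1 0 0 0 1'; done
python3 - <<'E'
from h import *
plan(down(90),[.566,-.082,.13])
print(ctrl.get_obs()['joint_pos'])
E
```

```text
clock: 2.85
tool_pos: [0.4167, 0.262, 0.2669]
orientation: [-180.0, 0.0, -115.9]
force: [-0.2, 0.2, 0.2]
opening: 0.0875
clock: 3.85
tool_pos: [0.5379, -0.0818, 0.2668]
orientation: [-180.0, 0.0, -115.9]
force: [0.5, 0.1, 0.2]
opening: 0.0877
clock: 4.85
tool_pos: [0.5374, -0.0803, 0.2667]
orientation: [-180.0, 0.0, -162.0]
force: [1.2, 0.6, -0.2]
opening: 0.0876
clock: 5.85
tool_pos: [0.5374, -0.0802, 0.2667]
orientation: [180.0, 0.0, 152.2]
force: [0.9, -0.1, 0.1]
opening: 0.0877
clock: 6.85
tool_pos: [0.5375, -0.0802, 0.2667]
orientation: [180.0, 0.0, 106.4]
force: [-0.2, -0.9, -0.0]
opening: 0.0875
n=4 x  0.00 -0.00 0.71 -0.04 0.17 0.85
[ 1.21760808e+01  6.70502790e+00 -1.23770789e+01 -3.87776869e-04
 -7.09042466e+01 -8.58205300e+01]
```

```bash
python3 -m jog '0 0 1 0 0 0 1;0 0 1 0 0 0 1;0 0 .85 0 0 0 1; 0 0 0 0 0 0 1'
python3 - <<'E'
from h import *
o,im,d=snap('wrist','w1.png')
P=cloud('wrist',o,d)
np.savez('/tmp/wrist',im=im,P=P,d=d)
m=(P[...,2]>.072)&(P[...,2]<.095)&(abs(P[...,0]-.57)<.06)&(abs(P[...,1]+.09)<.06)&(d>0)
q=P[m]; print('knob',len(q),(q.min(0)+q.max(0))/2,np.median(q,0))
for t in('tub','side_spot','front_spot','peg0','plate0'):
        print(t,[(round(x['score'],2),np.round(x['location'],3).tolist()) for x in nets.boxes_of(t,'wrist')])
plan(down(90),[.566,-.082,.13])
E
```

```text
clock: 7.35
tool_pos: [0.5375, -0.0802, 0.2667]
orientation: [180.0, -0.0, 90.3]
force: [-0.6, -0.0, -0.4]
opening: 0.0874
knob 436 [ 0.5655498  -0.08280491  0.07876937] [ 0.56389493 -0.08277871  0.08304635]
tub [(0.6, [0.561, -0.082, 0.059])]
side_spot [(0.95, [0.551, -0.277, -0.0])]
front_spot [(0.88, [0.537, -0.086, 0.005])]
peg0 [(0.58, [0.641, -0.002, 0.186]), (0.5, [0.654, -0.163, 0.188])]
plate0 [(0.92, [0.41, 0.083, 0.005]), (0.8, [0.408, -0.079, 0.011]), (0.75, [0.407, 0.228, 0.008]), (0.73, [0.416, -0.221, 0.004]), (0.7, [0.533, -0.083, 0.004])]
n=4 x  0.00 -0.00 0.01 -0.01 0.18 0.85
```

View pics/w1.png

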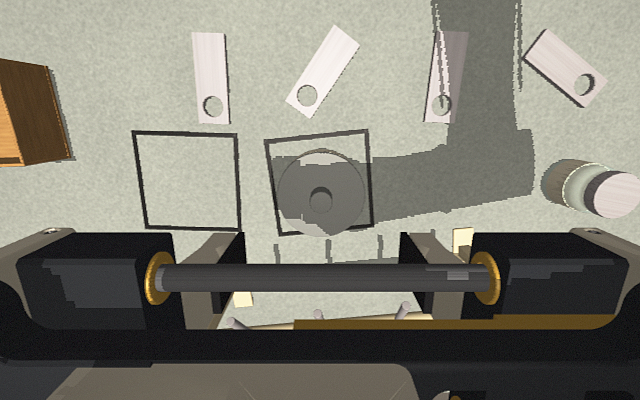

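```bash
python3 - <<'E'
from h import *
o=ctrl.get_obs()
f=lambda pts,z:np.array([ray('wrist',o,u,v,z) for u,v in pts])
for n,pts in(('side',[(134,131),(239,135),(240,230),(146,228)]),('front',[(265,141),(366,130),(372,226),(278,235)])):
    c=f(pts,0);print(n,c.mean(0).round(4),np.linalg.norm(c[0]-c[1]).round(4),np.linalg.norm(c[1]-c[2]).round(4))
D=np.load('/tmp/wrist.npz');P=D['P'];im=D['im']
K,T=Twc('wrist',o)
M=np.linalg.inv(T)
S=.0005
ys,xs=np.mgrid[0:280,0:1240]; X=0.34+(279-ys)*S; Y=0.30-xs*S
c=np.stack([X,Y,X*0+.008],-1)@M[:3,:3].T+M[:3,3]
u=(c[...,0]/c[...,2]*K[0,0]+K[0,2]).astype('f4');v=(c[...,1]/c[...,2]*K[1,1]+K[1,2]).astype('f4')
w=cv2.remap(im,u,v,cv2.INTER_LINEAR)
w2=cv2.resize(w,(800,181));cv2.imwrite('pics/pl.png',w2[:,:,::-1])
a=w.astype(int); pk=(a[...,0]-a[...,1]>2)
print(np.percentile(a[...,0]-a[...,1],[1,50,90,99]))
pk=cv2.morphologyEx(pk.astype('u1'),cv2.MORPH_OPEN,np.ones((5,5)))
cs,_=cv2.findContours(pk,cv2.RETR_EXTERNAL,cv2.CHAIN_APPROX_NONE)
for k in cs:
    if cv2.contourArea(k)<6000: continue
    r=cv2.minAreaRect(k);print('plate',[.34+(279-r[0][1])*S,.3-r[0][0]*S],np.array(r[1])*S,r[2])
E
```

```text
side [ 0.5623 -0.2715  0.    ] 0.1445 0.1414
front [ 0.5646 -0.083   0.    ] 0.1408 0.1422
[-3.  0.  8. 12.]
plate [0.40883696746826176, 0.23047608947753906] [0.11475671 0.04437024] 33.25001525878906
plate [0.41442056274414063, -0.08196060180664066] [0.04234531 0.11210139] 35.118595123291016
plate [0.4201575736999512, 0.07805064392089842] [0.0433088  0.11136413] 2.1610796451568604
plate [0.42273234176635743, -0.22464324951171882] [0.0431725  0.11125796] 1.3169124126434326
```

View pics/pl.png

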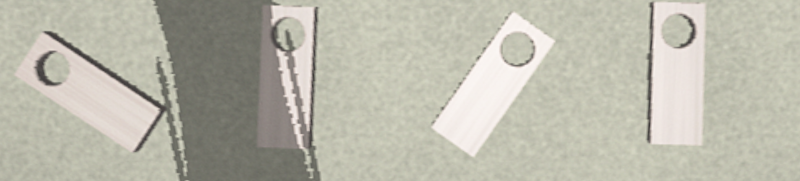

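```bash
python3 -m jog '0 0 0 0 .18 .85 1;0 0 0 0 .18 .85 1;0 0 0 0 .18 .85 1;0 0 0 -.05 .17 .85 1; 0 0 0 0 0 0 1'
python3 - <<'E'
from h import *
plan(down(90),[.566,-.0825,.061],4)
E
```

```text
clock: 8.28
tool_pos: [0.5643, -0.0824, 0.1281]
orientation: [-179.7, 0.0, 90.2]
force: [-0.3, -0.2, 0.1]
opening: 0.0879
n=4 x  -0.01 0.00 0.01 -0.00 0.01 0.42
```

```bash
python3 -m jog '0 0 0 0 .01 .42 1;0 0 0 0 .01 .42 1;0 0 0 0 .01 .42 1;0 0 0 0 .01 .40 1; 0 0 0 0 0 0 -1; 0 0 0 0 0 0 -1; 0 0 0 0 0 0 -1; 0 0 0 0 0 0 -1'
python3 -m jog '0 0 0 0 0 0 -1; 0 0 0 0 0 0 -1'
python3 - <<'E'
from h import *
o=ctrl.get_obs();R0,p0=pose(o);plan(R0,p0+[-.003,-.189,0],20)
E
```

```text
clock: 9.28
tool_pos: [0.5678, -0.0821, 0.0647]
orientation: [179.9, -0.0, 90.2]
force: [0.3, 0.0, 0.2]
opening: 0.0533
clock: 9.52
tool_pos: [0.5675, -0.0821, 0.0643]
orientation: [180.0, -0.0, 90.2]
force: [0.0, 0.3, 1.1]
opening: 0.0335
n=20 x  0.00 0.00 0.00 -0.24 -0.00 -0.00
```

```bash
python3 -m jog '0 0 0 0 0 0 -1; 0 0 0 0 0 0 -1; 0 0 0 0 0 0 -1'
python3 -m jog '0 0 0 -.1 0 0 -1; 0 0 0 -.3 0 0 -1; 0 0 0 -.3 0 0 -1; 0 0 0 -.3 0 0 -1; 0 0 0 -.3 0 0 -1; 0 0 0 -.3 0 0 -1; 0 0 0 -.3 -.01 0 -1; 0 0 0 -.3 -.01 0 -1'
```

```text
clock: 9.9
tool_pos: [0.5675, -0.082, 0.0642]
orientation: [180.0, -0.0, 90.2]
force: [-0.1, 1.8, 1.6]
opening: 0.027
clock: 10.9
tool_pos: [0.5674, -0.1699, 0.0642]
orientation: [180.0, -0.0, 90.2]
force: [0.4, 5.6, 1.3]
opening: 0.027
```

```bash
python3 -m jog '0 0 0 -.3 -.01 0 -1; 0 0 0 -.3 -.01 0 -1; 0 0 0 -.3 -.01 0 -1; 0 0 0 -.3 0 0 -1; 0 0 0 -.3 0 0 -1; 0 0 0 -.3 0 0 -1; 0 0 0 -.3 0 0 -1; 0 0 0 -.3 -.01 0 -1'
python3 - <<'E'
from h import *
o=ctrl.get_obs();R0,p0=pose(o);plan(R0,[.565,-.271,p0[2]],1)
E
```

```text
clock: 11.9
tool_pos: [0.566, -0.2658, 0.0642]
orientation: [180.0, -0.0, 90.2]
force: [0.3, 6.5, 3.5]
opening: 0.0277
n=1 x  0.00 0.00 0.00 -0.13 -0.03 -0.00
```

```bash
python3 -m jog '0 0 0 0 -.03 0 -1; 0 0 0 0 -.03 0 -1; 0 0 0 0 0 0 -1;0 0 0 0 0 0 1; 0 0 0 0 0 0 1; 0 0 0 0 0 0 1; 0 0 0 0 0 0 1; 0 0 0 0 0 0 1'
python3 -m jog '0 0 0 0 0 -.8 1; 0 0 0 0 0 -.8 1; 0 0 0 0 -.5 -.8 1; 0 0 0 0 -.5 -.8 1; 0 0 0 0 -.5 -.8 1; 0 0 0 0 0 0 1'
python3 - <<'E'
from h import *
o,im,d=snap('wrist','w2.png')
P=cloud('wrist',o,d)
m=(P[...,2]>.072)&(P[...,2]<.095)&(abs(P[...,0]-.57)<.06)&(abs(P[...,1]+.27)<.06)&(d>0)
q=P[m]; print('knob',len(q),(q.min(0)+q.max(0))/2,np.median(q,0))
print(o['joint_pos'])
E
```

```text
clock: 12.9
tool_pos: [0.5633, -0.2661, 0.0641]
orientation: [-180.0, -0.0, 90.2]
force: [0.6, -0.1, -0.3]
opening: 0.0715
clock: 13.65
tool_pos: [0.5037, -0.2669, 0.2275]
orientation: [179.7, 0.1, 90.2]
force: [-0.2, 0.3, 0.5]
opening: 0.0879
knob 532 [ 0.56112739 -0.26724324  0.07877439] [ 0.55945428 -0.26722667  0.08292282]
[-8.23110406e+00  1.04848487e+01 -1.30250990e+01  3.60811115e-02
 -6.61735034e+01 -8.15755484e+01]
```

View pics/w2.png

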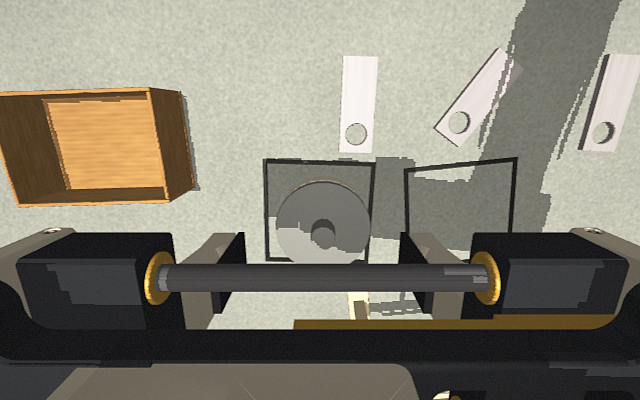

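```bash
for i in 1 2 3; do python3 -m jog '0 0 -1 0 0 0 .4;0 0 -1 0 0 0 .4;0 0 -1 0 0 0 .4;0 0 -1 0 0 0 .4;0 0 -1 0 0 0 .4;0 0 -1 0 0 0 .4;0 0 -1 0 0 0 .4;0 0 -1 0 0 0 .4'; done
python3 -m jog '0 0 -1 0 0 0 .4;0 0 -1 0 0 0 .4;0 0 -1 0 0 0 .4;0 0 -1 0 0 0 .4;0 0 -1 0 0 0 .4;0 0 -1 0 0 0 .4;0 0 -1 0 0 0 .4'
cat >> h.py <<'E'
def grasp_target(c,th,s=-.005,z=.003):
    t=np.radians(th); return down(th-90), np.array([c[0]+s*np.cos(t),c[1]+s*np.sin(t),z])
def plates_wrist(fn=None):
    o,im,d=snap('wrist',fn); K,T=Twc('wrist',o); M=np.linalg.inv(T); S=.0005
    ys,xs=np.mgrid[0:480,0:1240]; X=0.30+(479-ys)*S; Y=0.32-xs*S
    c=np.stack([X,Y,X*0+.008],-1)@M[:3,:3].T+M[:3,3]
    u=(c[...,0]/c[...,2]*K[0,0]+K[0,2]).astype('f4');v=(c[...,1]/c[...,2]*K[1,1]+K[1,2]).astype('f4')
    w=cv2.remap(im,u,v,cv2.INTER_LINEAR); a=w.astype(int)
    pk=cv2.morphologyEx((a[...,0]-a[...,1]>2).astype('u1'),cv2.MORPH_OPEN,np.ones((5,5)))
    cs,_=cv2.findContours(pk,cv2.RETR_EXTERNAL,cv2.CHAIN_APPROX_NONE)
    out=[]
    for k in cs:
        if cv2.contourArea(k)<5000: continue
        r=cv2.minAreaRect(k); b=r[2] if r[1][1]>r[1][0] else r[2]-90
        out.append((.30+(479-r[0][1])*S,.32-r[0][0]*S,-b)); print('plate',np.round(out[-1],4),np.array(r[1])*S)
    return o,out
E
python3 - <<'E'
from h import *
print(ctrl.get_obs()['joint_pos'].round(1))
o,im,d=snap('wrist','w3.png')
Rt,pt=grasp_target((.4227,-.2246),-1.3);plan(Rt,[pt[0],pt[1],.15])
E
```

```text
clock: 14.7
tool_pos: [0.5033, -0.2661, 0.2226]
orientation: [-179.9, -0.1, 136.2]
force: [0.3, 0.1, -0.2]
opening: 0.061
clock: 15.7
tool_pos: [0.5032, -0.2661, 0.2226]
orientation: [180.0, -0.1, -177.9]
force: [0.5, 0.1, -1.1]
opening: 0.0614
clock: 16.7
tool_pos: [0.5032, -0.2661, 0.2226]
orientation: [179.9, -0.1, -132.1]
force: [-0.1, 0.1, 0.7]
opening: 0.0613
clock: 17.58
tool_pos: [0.5032, -0.2661, 0.2226]
orientation: [179.9, 0.0, -92.0]
force: [0.7, -0.9, -0.1]
opening: 0.0614
[ -8.2  10.9 -13.2  -0.  -66.1  96.2]
n=3 x  0.01 0.00 -0.02 -0.33 0.72 0.61
```

View pics/w3.png

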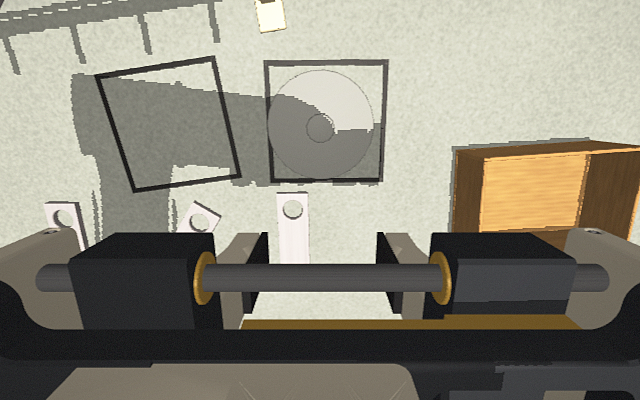

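```bash
python3 - <<'E'
from h import *
o=ctrl.get_obs();print(ray('wrist',o,292,208,.006),'expect',.4227+.033,-.2246-.0007)
E
python3 -m jog '0 0 0 -.33 .72 .61 .4;0 0 0 -.33 .72 .61 .4;0 0 0 -.33 .72 .61 .4; 0 0 0 0 0 0 .4'
python3 - <<'E'
from h import *
o,im,d=snap('wrist','w4.png')
Rt,pt=grasp_target((.4227,-.2246),-1.3);plan(Rt,[pt[0],pt[1],.03]);plan(Rt,pt)
E
```

```text
[ 0.45703429 -0.22555131  0.006     ] expect 0.4557 -0.2253
clock: 18.12
tool_pos: [0.4152, -0.2225, 0.1486]
orientation: [179.7, 0.1, -92.3]
force: [0.3, -0.2, 0.5]
opening: 0.0615
n=3 x  0.01 0.00 -0.05 0.01 -0.00 1.00
n=4 x  0.01 0.00 -0.04 0.01 -0.00 0.92
```

View pics/w4.png

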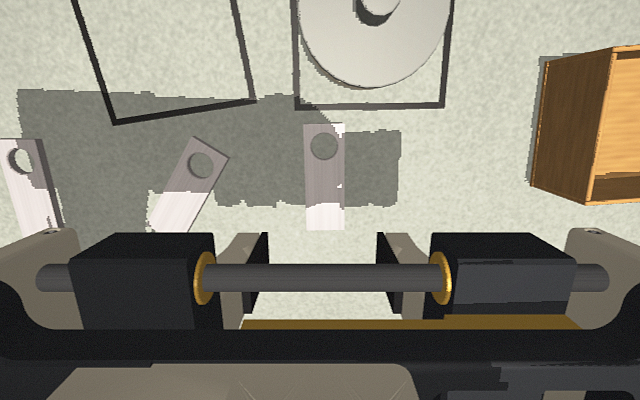

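```bash
python3 -m jog '0 0 -.05 0 0 .9 .4;0 0 -.05 0 0 .9 .4;0 0 -.05 0 0 .9 .4; 0 0 0 0 0 .7 .4; 0 0 0 0 0 0.2 .4; 0 0 0 0 0 0 .4'

```

```text
clock: 18.92
tool_pos: [0.4192, -0.2237, 0.0069]
orientation: [180.0, -0.0, -91.3]
force: [-0.3, 0.1, 0.2]
opening: 0.0613
```

```bash
python3 -m jog '0 0 0 0 0.04 0.09 .4; 0 0 0 0 0 0 -1; 0 0 0 0 0 0 -1; 0 0 0 0 0 0 -1; 0 0 0 0 0 0 -1; 0 0 0 0 0 0 -1; 0 0 0 0 0 0 -1'
python3 -m jog '0 0 0 0 0 -.4 -1; 0 0 0 0 0 -.8 -1; 0 0 0 0 0 -.9 -1; 0 0 0 0 0 -.9 -1; 0 0 0 0 0 -.9 -1; 0 0 0 0 0 0 -1'
```

```text
clock: 19.8
tool_pos: [0.4173, -0.2236, 0.0038]
orientation: [-180.0, -0.0, -91.3]
force: [-0.9, 1.0, 6.1]
opening: 0.0392
clock: 20.55
tool_pos: [0.4184, -0.2237, 0.1617]
orientation: [-179.7, -0.0, -91.3]
force: [-0.3, -0.9, -3.4]
opening: 0.0394
```

```bash
cat >> h.py <<'E'
PSI=np.radians(6.27); X0=.681; PY=[.081,.0017,-.0786,-.1583]
EX=np.array([np.cos(PSI),np.sin(PSI),0]);EY=np.array([-np.sin(PSI),np.cos(PSI),0])
U=-np.cos(np.radians(40))*EX+np.array([0,0,np.sin(np.radians(40))])
def root(i): return np.array([X0,0,.15])+PY[i]*EY
RT=down(np.degrees(PSI)-90)@R.from_euler('x',50,degrees=True).as_matrix()
def hang(i,zp,h): return RT, root(i)+U*zp-RT@np.array(h)
E
python3 - <<'E'
from h import *
h=[0,-.0385,-.0005]
for z in(.12,.085,.035): print(hang(3,z,h)[1].round(3))
print(RT.round(2))
plan(*hang(3,.12,h)); plan(RT,[.5,-.15,.25])
E
```

```text
[ 0.583 -0.17   0.197]
[ 0.609 -0.167  0.175]
[ 0.647 -0.163  0.143]
[[ 0.11 -0.64  0.76]
 [-0.99 -0.07  0.08]
 [ 0.   -0.77 -0.64]]
n=9 x  0.96 -0.06 -0.14 -0.13 -0.48 0.09
n=9 x  0.96 -0.06 -0.14 -0.20 -0.32 -0.14
```

```bash
python3 -m jog '.96 -.06 -.14 -.2 -.32 -.14 -1;.96 -.06 -.14 -.2 -.32 -.14 -1;.96 -.06 -.14 -.2 -.32 -.14 -1;.96 -.06 -.14 -.2 -.32 -.14 -1;.96 -.06 -.14 -.2 -.32 -.14 -1;.96 -.06 -.14 -.2 -.32 -.14 -1;.96 -.06 -.14 -.2 -.32 -.14 -1;.96 -.06 -.14 -.2 -.32 -.14 -1'
python3 -m jog '.96 -.06 -.14 -.2 -.32 -.14 -1; 0 0 0 0 0 0 -1'
python3 - <<'E'
from h import *
o,im,d=snap('wrist','w5.png')
print(o['joint_pos'].round(1))
plan(*hang(3,.12,[0,-.0385,-.0005]))
for t in('peg0','plate0'):
        print(t,[(round(x['score'],2),np.round(x['location'],3).tolist()) for x in nets.boxes_of(t,'wrist')])
E
```

```text
clock: 21.55
tool_pos: [0.4936, -0.1582, 0.2323]
orientation: [-136.0, 0.2, -84.5]
force: [0.2, 0.3, -2.5]
opening: 0.0394
clock: 21.8
tool_pos: [0.4983, -0.1501, 0.2458]
orientation: [-130.5, -0.1, -83.8]
force: [0.9, -1.1, -1.8]
opening: 0.0394
[ -2.2 -14.7 -42.4 -25.8 -14.5 120.6]
n=3 x  0.03 -0.01 0.00 0.23 -0.13 0.78
peg0 [(0.78, [0.645, -0.004, 0.18]), (0.61, [0.634, 0.074, 0.18])]
plate0 [(0.8, [0.505, -0.15, 0.258])]
```

View pics/w5.png

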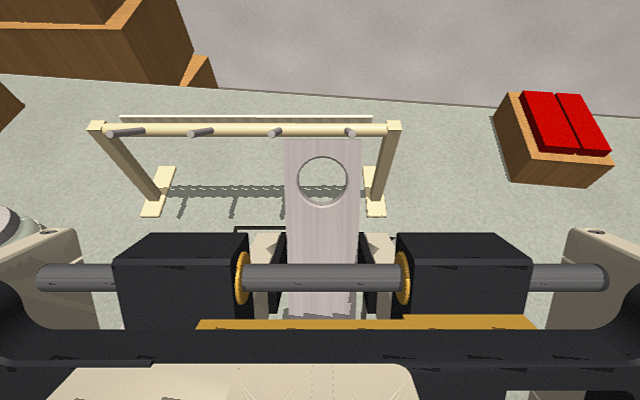

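```bash
python3 - <<'E'
from h import *
o=ctrl.get_obs()
K,T=Twc('wrist',o);M=np.linalg.inv(T)
def proj(p):
    c=M[:3,:3]@p+M[:3,3];return (c[:2]/c[2]*[K[0,0],K[1,1]]+K[:2,2]).round(1)
for i,(u,v) in enumerate([(112,133),(193,133),(275,134),(351,133)]):
    r=ray('wrist',o,u,v,.1918); print(i,'tip ray',r.round(4),'model',(root(i)+U*.065).round(4),'px model tip,root',proj(root(i)+U*.065),proj(root(i)))
D=proj(T[:3,3]+T[:3,2]); R0,p0=pose(o)
print('hole expected px',proj(p0+R0@np.array([0,-.0385,-.0045])))
E
python3 -m jog '0 0 0 .23 -.13 .78 -1; 0 0 0 0 0 0 -1'
python3 -c "
from h import *
print(ctrl.get_obs()['joint_pos'].round(1))"
```

```text
0 tip ray [0.6215 0.0713 0.1918] model [0.6227 0.0751 0.1918] px model tip,root [109.  131.9] [145.5 127.9]
1 tip ray [ 0.6305 -0.0082  0.1918] model [ 0.6313 -0.0037  0.1918] px model tip,root [188.9 132. ] [211.7 128. ]
2 tip ray [ 0.6382 -0.0892  0.1918] model [ 0.6401 -0.0836  0.1918] px model tip,root [269.8 132.2] [278.6 128.1]
3 tip ray [ 0.648  -0.164   0.1918] model [ 0.6488 -0.1628  0.1918] px model tip,root [349.8 132.3] [344.9 128.2]
hole expected px [321.3 182.6]
clock: 22.2
tool_pos: [0.5286, -0.1574, 0.2288]
orientation: [-130.7, -0.2, -83.8]
force: [0.4, -0.6, -1.9]
opening: 0.0393
[ -8.2  -8.5 -36.  -38.  -17.7 136.3]
```

```bash
sed -i 's/^PSI=.*/PSI=np.radians(6.27); X0=.681; PY=[.078,-.0013,-.0816,-.1613]/' h.py
python3 - <<'E'
from h import *
plan(*hang(3,.09,[0,-.0385,-.0005]))
E
```

```text
n=3 x  0.04 -0.01 0.00 0.18 -0.09 0.75
```

```bash
python3 -m jog '.04 -.01 0 .18 -.09 .75 -1;.04 -.01 0 .18 -.09 .75 -1;.04 -.01 0 .18 -.09 .75 -1; 0 0 0 0 0 0 -1; 0 0 0 0 0 0 -1'
python3 - <<'E'
from h import *
o,im,d=snap('wrist','w6.png')
print(o['joint_pos'].round(1))
plan(*hang(3,.09,[0,-.0385,-.0005]))
plan(*hang(3,.035,[0,-.0385,-.0005]))
E
```

```text
clock: 22.82
tool_pos: [0.604, -0.1697, 0.1801]
orientation: [-129.9, -0.1, -83.6]
force: [-0.4, -0.0, -2.2]
opening: 0.039
[-16.7   4.3 -26.5 -57.6 -20.8 161.2]
n=1 x  -0.03 0.01 0.03 0.03 0.03 0.07
n=2 x  -0.01 0.01 0.02 0.02 0.01 0.72
```

View pics/w6.png

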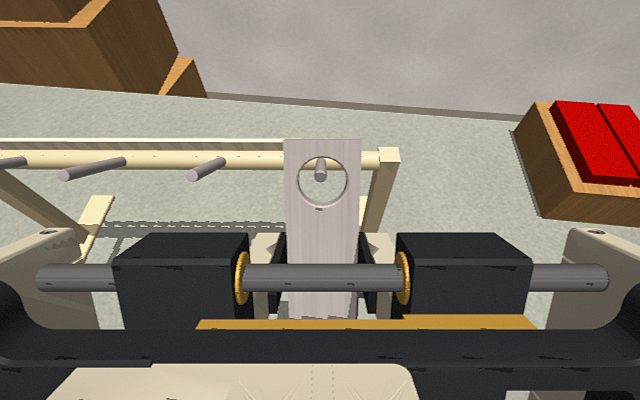

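```bash
cat >> h.py <<'E'
def hangr(i,zp,h,rz):
    Q=RT@R.from_rotvec([0,0,rz]).as_matrix(); return Q, root(i)+U*zp-Q@np.array(h)
E
python3 - <<'E'
from h import *
h=[0,-.0385,-.0005]
plan(*hangr(3,.085,h,.25))
E
```

```text
n=3 x  -0.01 0.01 0.84 -0.07 0.00 0.07
```

```bash
python3 -m jog '0 0 .84 -.07 0 0.07 -1;0 0 .84 -.07 0 0.07 -1;0 0 .84 -.07 0 0.07 -1; 0 0 0 0 0 0 -1'
python3 - <<'E'
from h import *
h=[0,-.0385,-.0005]
print(ctrl.get_obs()['joint_pos'].round(1))
plan(*hangr(3,.035,h,.25),3)
o,im,d=snap('wrist','w7.png')
E
```

```text
clock: 23.38
tool_pos: [0.6105, -0.16, 0.177]
orientation: [-130.6, 10.9, -92.8]
force: [1.0, 0.4, -3.0]
opening: 0.0391
[-15.2   4.7 -26.6 -58.2 -19.5 146.7]
n=3 x  -0.01 0.01 0.01 0.01 0.01 0.42
```

View pics/w7.png

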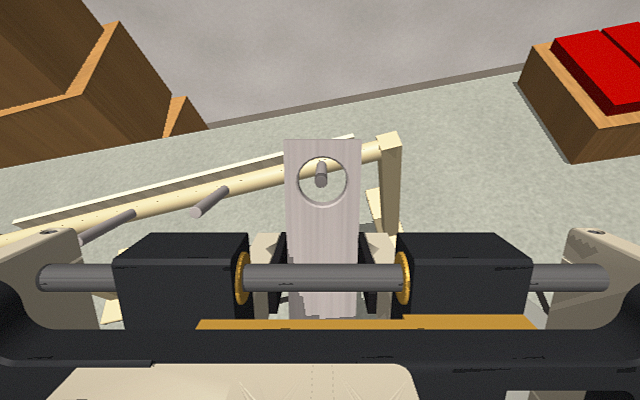

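```bash
python3 -m jog '0 0 0 0 0 .4 -1;0 0 0 0 0 .4 -1;0 0 0 0 0 .42 -1; 0 0 0 0 0 0 -1'
python3 - <<'E'
from h import *
h=[0,-.0385,-.0005]
print(ctrl.get_obs()['joint_pos'].round(1))
plan(*hangr(3,.035,h,.25),3)
o,im,d=snap('wrist','w8.png')
E
```

```text
clock: 23.92
tool_pos: [0.6482, -0.1565, 0.1443]
orientation: [-130.7, 10.9, -92.9]
force: [-0.6, -0.2, -2.7]
opening: 0.0391
[-16.4  10.6 -23.3 -65.5 -19.  155. ]
n=3 x  -0.01 0.01 0.01 0.00 0.01 -0.00
```

View pics/w8.png

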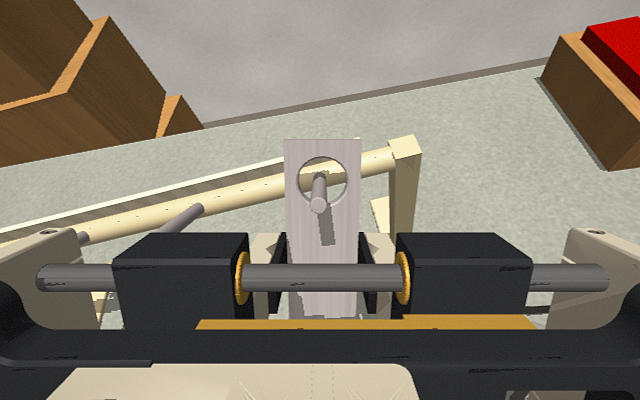

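```bash
python3 -m jog '0 0 0 0 0 0 .4;0 0 0 0 0 0 .4;0 0 0 0 0 0 .4;0 0 0 0 0 0 .4;0 0 0 0 0 -.4 .4; 0 0 0 0 0 -.8 .4; 0 0 0 0 0 -.8 .4;0 0 0 0 0 -.8 .4'
python3 - <<'E'
from h import *
o,im,d=snap('wrist','w9.png')
plan(down(-125),[.43,-.09,.23])
E
```

```text
clock: 24.98
tool_pos: [0.562, -0.166, 0.2173]
orientation: [-130.6, 11.0, -92.9]
force: [0.4, -0.1, -0.1]
opening: 0.0613
n=10 x  -0.79 0.41 0.44 -0.08 0.34 -0.18
```

View pics/w9.png

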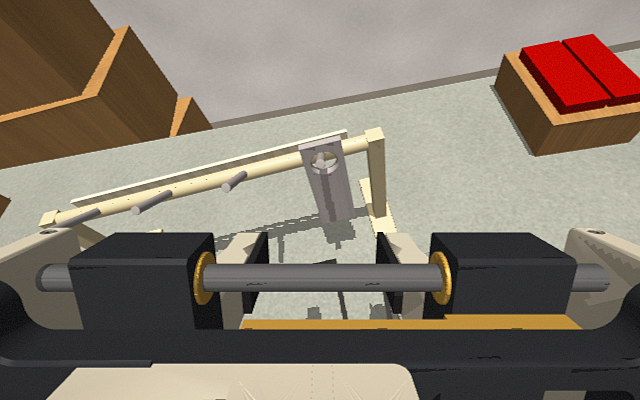

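```bash
python3 -m jog '-.79 .41 .44 -.08 .34 -.18 .4;-.79 .41 .44 -.08 .34 -.18 .4;-.79 .41 .44 -.08 .34 -.18 .4;-.79 .41 .44 -.08 .34 -.18 .4;-.79 .41 .44 -.08 .34 -.18 .4;-.79 .41 .44 -.08 .34 -.18 .4;-.79 .41 .44 -.08 .34 -.18 .4;-.79 .41 .44 -.08 .34 -.18 .4'
python3 -m jog '-.79 .41 .44 -.08 .34 -.18 .4;-.79 .41 .44 -.08 .34 -.18 .4;0 0 0 0 0 0 .4'
python3 - <<'E'
from h import *
o,im,d=snap('wrist','w10.png')
print(o['joint_pos'].round(1))
Rt,pt=grasp_target((.4144,-.082),-35.1);plan(Rt,[pt[0],pt[1],.15])
E
```

```text
clock: 26.02
tool_pos: [0.4564, -0.1409, 0.1969]
orientation: [-164.8, 6.4, -115.4]
force: [1.7, -1.3, 0.3]
opening: 0.0615
clock: 26.4
tool_pos: [0.4345, -0.1224, 0.2054]
orientation: [-174.1, 2.8, -121.1]
force: [-0.3, -0.8, 0.4]
opening: 0.0614
[ 11.1  -4.6 -33.5   2.3 -54.9  46.4]
n=2 x  -0.50 0.26 0.34 -0.28 0.59 0.65
```

View pics/w10.png

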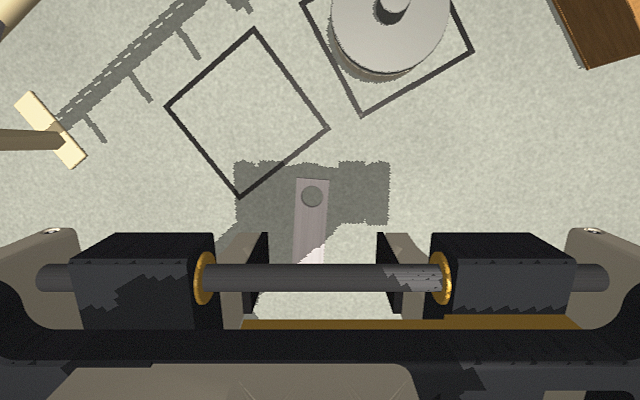

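```bash
python3 - <<'E'
from h import *
o=ctrl.get_obs();t=np.radians(-35.1);print(ray('wrist',o,311,196,.006),'expect',.4144+.033*np.cos(t),-.082+.033*np.sin(t))
E
python3 -m jog '-.5 .26 .34 -.28 .59 .65 .4;-.5 .26 .34 -.28 .59 .65 .4;0 0 0 0 0 0 .4'
python3 - <<'E'
from h import *
Rt,pt=grasp_target((.4144,-.082),-35.1);plan(Rt,[pt[0],pt[1],.003],4)
E
```

```text
[ 0.4414945  -0.10080664  0.006     ] expect 0.4413989406750258 -0.1009751733174282
clock: 26.82
tool_pos: [0.4082, -0.0792, 0.1486]
orientation: [179.9, -0.1, -125.1]
force: [0.2, -0.5, 0.8]
opening: 0.0612
n=4 x  0.01 -0.01 -0.00 -0.01 -0.01 0.91
```

```bash
python3 -m jog '0 0 0 -.01 -.01 .9 .4;0 0 0 -.01 -.01 .9 .4;0 0 0 -.01 -.01 .9 .4; 0 0 0 0 0 .75 .4; 0 0 0 0 0 0.17 .4; 0 0 0 0 0 0 .4'
python3 - <<'E'
from h import *
Rt,pt=grasp_target((.4144,-.082),-35.1);plan(Rt,[pt[0],pt[1],.003],1)
E
```

```text
clock: 27.58
tool_pos: [0.4116, -0.0794, 0.0063]
orientation: [-180.0, -0.0, -125.2]
force: [0.3, 0.9, -0.3]
opening: 0.0612
n=1 x  -0.00 -0.00 -0.02 0.01 0.03 0.08
```

```bash
python3 -m jog '0 0 0 0 0.04 0.08 .4; 0 0 0 0 0 0 -1; 0 0 0 0 0 0 -1; 0 0 0 0 0 0 -1; 0 0 0 0 0 0 -1; 0 0 0 0 0 0 -1; 0 0 0 0 0 0 -1'
python3 -m jog '0 0 0 0 0 -.4 -1; 0 0 0 0 0 -.8 -1; 0 0 0 0 0 -.9 -1; 0 0 0 0 0 -.9 -1; 0 0 0 0 0 -.9 -1; 0 0 0 0 0 0 -1'
python3 - <<'E'
from h import *
plan(RT,[.5,-.07,.25])
E
```

```text
clock: 28.45
tool_pos: [0.4102, -0.0781, 0.0028]
orientation: [-180.0, -0.0, -125.2]
force: [-1.5, 0.9, 7.1]
opening: 0.0398
clock: 29.2
tool_pos: [0.4114, -0.0778, 0.1607]
orientation: [-179.8, 0.2, -125.2]
force: [0.6, 0.3, -2.7]
opening: 0.0394
n=12 x  0.69 -0.26 -0.56 -0.09 -0.24 -0.10
```

```bash
python3 -m jog '.69 -.26 -.56 -.09 -.24 -.1 -1;.69 -.26 -.56 -.09 -.24 -.1 -1;.69 -.26 -.56 -.09 -.24 -.1 -1;.69 -.26 -.56 -.09 -.24 -.1 -1;.69 -.26 -.56 -.09 -.24 -.1 -1;.69 -.26 -.56 -.09 -.24 -.1 -1'
python3 -m jog '.69 -.26 -.56 -.09 -.24 -.1 -1;.69 -.26 -.56 -.09 -.24 -.1 -1;.69 -.26 -.56 -.09 -.24 -.1 -1;.69 -.26 -.56 -.09 -.24 -.1 -1;.69 -.26 -.56 -.09 -.24 -.1 -1;.69 -.26 -.56 -.09 -.24 -.1 -1; 0 0 0 0 0 0 -1'
python3 - <<'E'
from h import *
o,im,d=snap('wrist','w11.png')
print(o['joint_pos'].round(1))
plan(*hangr(2,.09,[0,-.0385,-.0005],.1))
E
```

```text
clock: 29.95
tool_pos: [0.4641, -0.0841, 0.1915]
orientation: [-155.2, 4.5, -104.5]
force: [0.6, -1.5, -0.8]
opening: 0.0394
clock: 30.82
tool_pos: [0.5116, -0.0914, 0.2723]
orientation: [-132.7, 2.1, -82.7]
force: [-0.8, 0.3, -2.7]
opening: 0.0392
[ 11.  -19.1 -58.3  21.3  -3.7  64.6]
n=4 x  0.13 0.09 0.21 0.06 0.08 0.79
```

View pics/w11.png

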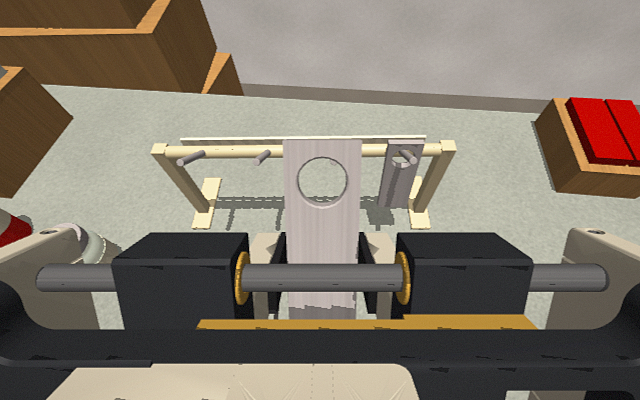

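```bash
python3 -m jog '0 0 0 .06 .08 .8 -1;0 0 0 .06 .08 .8 -1;0 0 0 0 0 0 -1'
python3 - <<'E'
from h import *
print(ctrl.get_obs()['joint_pos'].round(1))
plan(*hangr(2,.09,[0,-.0385,-.0005],.1))
E
```

```text
clock: 31.25
tool_pos: [0.5295, -0.0878, 0.2438]
orientation: [-134.7, 2.3, -82.4]
force: [-0.8, 0.2, -2.0]
opening: 0.0393
[ 10.  -13.8 -58.3  21.9  -0.2  64.8]
n=3 x  0.28 0.13 0.29 0.08 0.01 0.78
```

```bash
cat >> h.py <<'E'
def hangt(i,zp,h,rz=0.,tl=40):
    Q=down(np.degrees(PSI)-90)@R.from_euler('x',tl,degrees=True).as_matrix()@R.from_rotvec([0,0,rz]).as_matrix(); return Q, root(i)+U*zp-Q@np.array(h)
E
python3 - <<'E'
from h import *
h=[0,-.0387,-.0005]
for z in(.14,.09,.035):
  q=hangt(2,z,h,0,40);print(q[1].round(3))
Q,p=hangt(2,.09,h,0,30)
plan(Q,[.55,-.09,.22])
E
```

```text
[ 0.554 -0.096  0.215]
[ 0.592 -0.092  0.183]
[ 0.634 -0.087  0.147]
n=3 x  -0.89 0.15 -0.02 0.05 -0.00 0.26
```

```bash
python3 -m jog '-.89 .15 0 .05 0 .26 -1;-.89 .15 0 .05 0 .26 -1;-.89 .15 0 .05 0 .26 -1;0 0 0 0 0 0 -1;0 0 0 0 0 0 -1'
python3 - <<'E'
from h import *
print(ctrl.get_obs()['joint_pos'].round(1))
h=[0,-.0387,-.0005]
plan(*hangt(2,.10,h,0,30))
plan(*hangt(2,.10,h,0,40))
E
```

```text
clock: 31.88
tool_pos: [0.5499, -0.0908, 0.2213]
orientation: [-149.8, 0.3, -83.9]
force: [-0.8, 0.3, -2.8]
opening: 0.0391
[ 12.9  -6.2 -41.8   7.7 -24.6  76.9]
n=1 x  -0.04 0.02 -0.06 0.14 -0.32 0.96
n=2 x  0.85 0.01 -0.03 0.07 -0.14 0.57
```

```bash
python3 -m jog '0 0 0 .07 -.15 .48 -1;0 0 0 .07 -.15 .48 -1;.4 0 0 0 0 0 -1;.4 0 0 0 0 0 -1;0 0 0 0 0 0 -1'
python3 - <<'E'
from h import *
o,im,d=snap('wrist','w12.png')
print(ctrl.get_obs()['joint_pos'].round(1))
h=[0,-.0387,-.0005]
plan(*hangt(2,.09,h,0,35))
plan(*hangt(2,.035,h,0,35))
E
```

```text
clock: 32.5
tool_pos: [0.5784, -0.0938, 0.1935]
orientation: [-145.3, 0.2, -83.9]
force: [-0.1, -0.4, -2.6]
opening: 0.0391
[ 11.   -2.4 -47.7  14.8 -10.4  71.2]
n=1 x  0.05 0.01 -0.05 -0.01 -0.09 0.34
n=2 x  0.02 0.01 -0.03 -0.00 -0.23 0.83
```

View pics/w12.png

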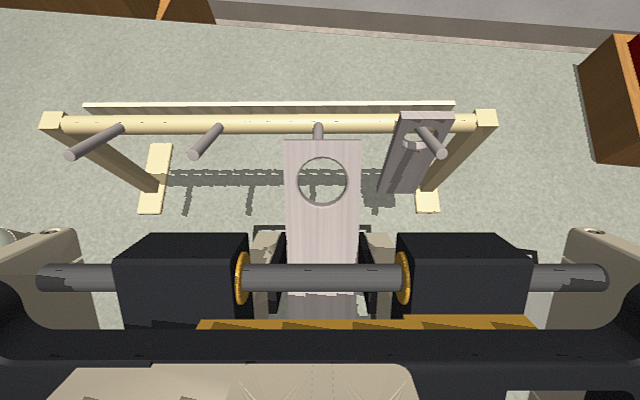

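```bash
cat >> h.py <<'E'
def proj(o,p,name='wrist'):
    K,T=Twc(name,o);M=np.linalg.inv(T);c=M[:3,:3]@p+M[:3,3];return (c[:2]/c[2]*[K[0,0],K[1,1]]+K[:2,2]).round(1)
E
python3 - <<'E'
from h import *
o=ctrl.get_obs()
for i in range(4):print(proj(o,root(i)),proj(o,root(i)+U*.065))
R0,p0=pose(o)
print(proj(o,p0+R0@np.array([0,-.0387,-.0045])), ((p0+R0@np.array([0,-.0387,-.0005])-root(2))@U))
E
```

```text
[129.4 123. ] [ 74.7 153.5]
[224.4 122.3] [196.7 152.7]
[320.8 121.7] [320.5 152. ]
[416.6 121.1] [443.7 151.2]
[321.4 181.9] 0.10395887308200222
```

```bash
python3 -m jog '.02 .01 -.02 0 -.12 .42 -1;.02 0 -.02 0 -.12 .42 -1;0 0 0 0 0 0 -1'
python3 - <<'E'
from h import *
o,im,d=snap('wrist','w13.png')
print(ctrl.get_obs()['joint_pos'].round(1))
h=[0,-.0387,-.0005]
plan(*hangt(2,.035,h,0,35))
E
```

```text
clock: 32.92
tool_pos: [0.6075, -0.0913, 0.1718]
orientation: [-145.1, 0.1, -83.8]
force: [0.2, -0.9, -2.8]
opening: 0.0392
[  7.8   2.2 -51.5  29.3  -1.7  59.4]
n=1 x  0.02 0.00 -0.02 -0.03 -0.19 0.82
```

View pics/w13.png

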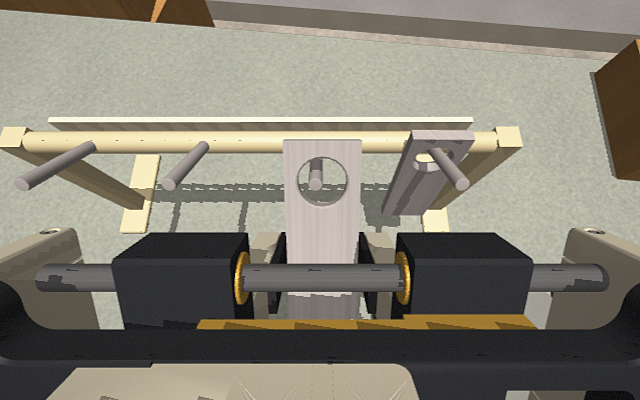

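```bash
python3 - <<'E'
from h import *
h=[0,-.0387,-.0005]
plan(*hangt(2,.09,h,0,25),3)
E
```

```text
n=3 x  -0.58 0.00 -0.01 -0.01 0.06 -0.22
```

```bash
python3 -m jog '-.3 0 0 0 .06 -.33 -1;-.72 0 0 0 .06 -.16 -1;-.72 0 0 0 .06 -.16 -1;0 0 0 0 0 0 -1;0 0 0 0 0 0 -1'
python3 - <<'E'
from h import *
h=[0,-.0387,-.0005]
print(ctrl.get_obs()['joint_pos'].round(1))
plan(*hangt(2,.035,h,0,25),4)
plan(*hangt(2,.035,h,0,20),4)
o,im,d=snap('wrist','w14.png')
E
```

```text
clock: 33.6
tool_pos: [0.5881, -0.0942, 0.1901]
orientation: [-154.8, 0.0, -83.9]
force: [-1.7, -0.3, -2.3]
opening: 0.0392
[ 11.    1.9 -35.2   4.4 -27.8  81.7]
n=4 x  -0.01 -0.00 -0.01 -0.01 -0.14 0.30
n=4 x  -0.23 -0.00 -0.01 -0.01 -0.15 0.28
```

View pics/w14.png

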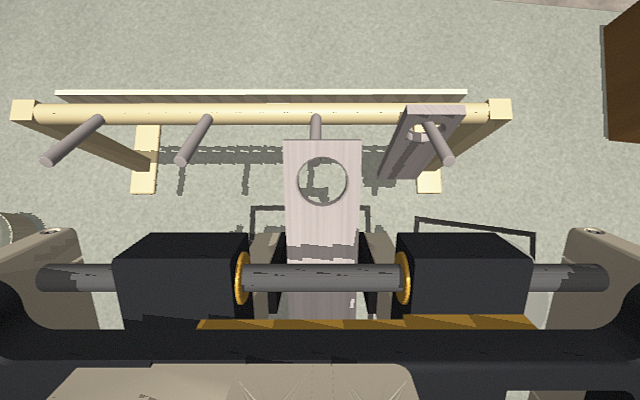

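```bash
python3 -m jog '0 0 0 -.04 -.14 .3 -1;0 0 0 -.04 -.14 .3 -1;0 0 0 0 0 0 -1'
python3 - <<'E'
from h import *
h=[0,-.0387,-.0005]
print(ctrl.get_obs()['joint_pos'].round(1))
plan(*hangt(2,.035,h,0,25),4)
o,im,d=snap('wrist','w15.png')
print(proj(o,root(2)+U*.065))
E
```

```text
clock: 34.02
tool_pos: [0.6086, -0.089, 0.1716]
orientation: [-155.0, -0.0, -83.9]
force: [-0.5, -0.3, -2.5]
opening: 0.0393
[ 11.2   5.1 -34.7   5.1 -25.3  80.9]
n=4 x  -0.00 -0.00 -0.00 0.01 -0.07 0.14
[323.3 184.4]
```

View pics/w15.png

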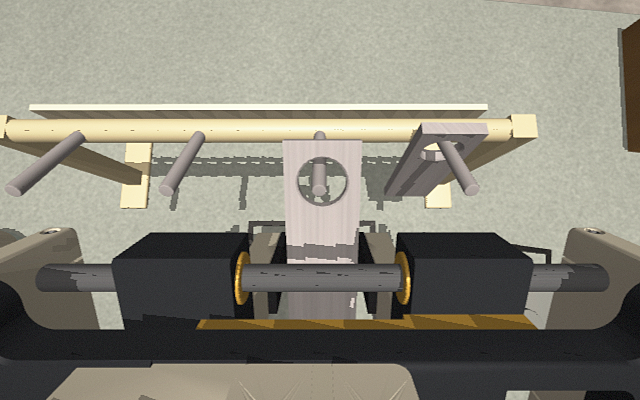

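```bash
python3 -m jog '0 0 0 0 -.14 .3 -1;0 0 0 0 -.14 .3 -1;0 0 0 0 0 0 -1'
python3 - <<'E'
from h import *
h=[0,-.0387,-.0005]
print(ctrl.get_obs()['joint_pos'].round(1))
plan(*hangt(2,.035,h,0,25),4)
o,im,d=snap('wrist','w16.png')
E
```

```text
clock: 34.45
tool_pos: [0.6291, -0.0869, 0.1551]
orientation: [-154.9, -0.0, -83.9]
force: [-0.8, -0.3, -3.1]
opening: 0.0393
[ 10.9   8.1 -33.8   5.3 -23.1  80.8]
n=4 x  -0.00 -0.00 -0.00 0.01 0.00 -0.00
```

View pics/w16.png

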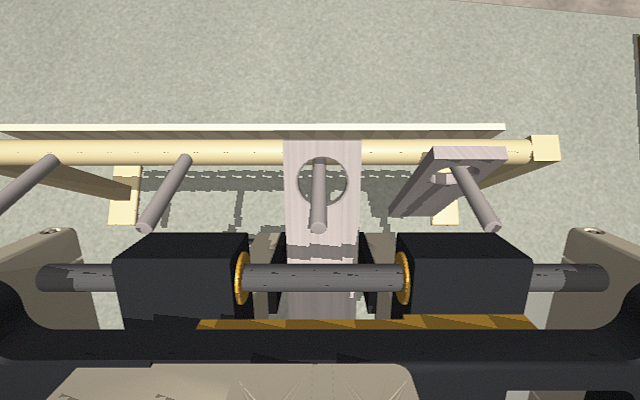

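```bash
python3 -m jog '0 0 0 0 0 0 .4;0 0 0 0 0 0 .4;0 0 0 0 0 0 .4;0 0 0 0 0 0 .4;0 0 0 0 .1 -.3 .4; 0 0 0 0 .2 -.6 .4; 0 0 0 0 .2 -.8 .4;0 0 0 0 .2 -.8 .4'
python3 - <<'E'
from h import *
o,im,d=snap('wrist','w17.png')
print(o['joint_pos'].round(1))
Rt,pt=grasp_target((.420,.078),-2.2);plan(Rt,[pt[0],pt[1],.19])
E
```

```text
clock: 35.5
tool_pos: [0.5602, -0.0943, 0.2363]
orientation: [-154.8, -0.0, -83.9]
force: [-0.3, -0.0, 0.4]
opening: 0.0616
[ 11.9  -3.7 -33.9   4.3 -34.8  81.3]
n=5 x  -0.89 0.06 0.29 -0.90 0.73 0.07
```

View pics/w17.png

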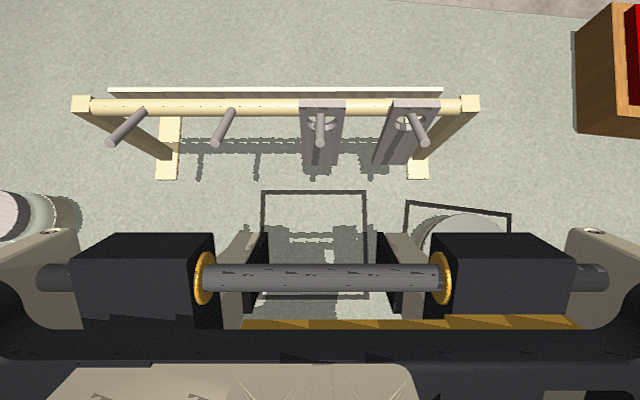

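Two plates hang, on peg2 (hole at about (320,125)) and peg3 (about (410,122)). Next is plate B.

```bash
python3 -m jog '-.89 .06 .29 -.9 .73 .07 .4;-.89 .06 .29 -.9 .73 .07 .4;-.89 .06 .29 -.9 .73 .07 .4;-.89 .06 .29 -.9 .73 .07 .4;-.89 .06 .29 -.9 .73 .07 .4;0 0 0 0 0 0 .4;0 0 0 0 0 0 .4'
python3 - <<'E'
from h import *
o,im,d=snap('wrist','w18.png')
print(o['joint_pos'].round(1))
print('hole exp px',proj(o,np.array([.420+.033,.078-.0013,.007])))
Rt,pt=grasp_target((.420,.078),-2.2);plan(Rt,[pt[0],pt[1],.003],5)
E
```

```text
clock: 36.42
tool_pos: [0.4166, 0.0792, 0.1855]
orientation: [179.7, 0.1, -92.2]
force: [-0.9, -0.5, 0.4]
opening: 0.0616
[ 37.4  -1.8 -32.3  -0.3 -59.6  50.5]
hole exp px [323.  146.1]
n=5 x  0.01 0.00 -0.00 0.00 0.00 0.91
```

View pics/w18.png

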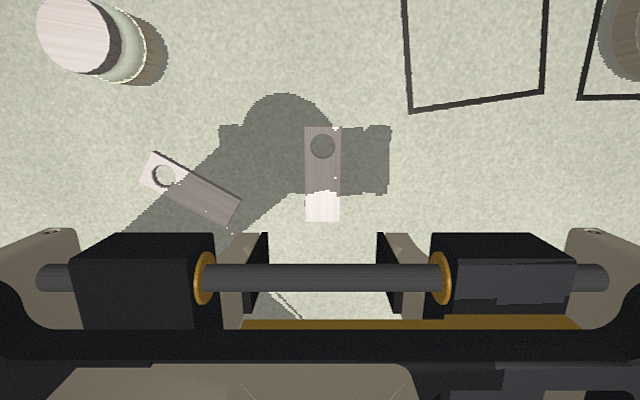

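```bash
python3 - <<'E'
from h import *
o=ctrl.get_obs()
print('A hole',ray('wrist',o,163,175,.006), 'was',.409+.033*np.cos(1),.230+.033*np.sin(1))
for p in((155,151),(241,200),(231,226),(139,183)): print(ray('wrist',o,*p,.008).round(4))
E
python3 -m jog '0 0 0 0 0 .9 .4;0 0 0 0 0 .9 .4;0 0 0 0 0 .9 .4;0 0 0 0 0 .9 .4; 0 0 0 0 0 .7 .4; 0 0 0 0 0 0.2 .4; 0 0 0 0 0 0 .4'
python3 - <<'E'
from h import *
Rt,pt=grasp_target((.420,.078),-2.2);plan(Rt,[pt[0],pt[1],.003],1)
E
```

```text
A hole [0.4274955  0.26027921 0.006     ] was 0.4268299760936486 0.2577685424986606
[0.4552 0.2629 0.008 ]
[0.3948 0.174  0.008 ]
[0.363  0.1897 0.008 ]
[0.4197 0.2884 0.008 ]
clock: 37.35
tool_pos: [0.4155, 0.0792, 0.0054]
orientation: [179.6, 0.0, -92.3]
force: [0.8, -0.6, 1.6]
opening: 0.0611
n=1 x  0.07 0.01 -0.02 0.02 0.01 0.06
```

```bash
python3 -m jog '0 0 0 0 0 0.06 .4; 0 0 0 0 0 0 -1; 0 0 0 0 0 0 -1; 0 0 0 0 0 0 -1; 0 0 0 0 0 0 -1; 0 0 0 0 0 0 -1; 0 0 0 0 0 0 -1'
python3 -m jog '0 0 0 0 0 -.4 -1; 0 0 0 0 0 -.8 -1; 0 0 0 0 0 -.9 -1; 0 0 0 0 0 -.9 -1; 0 0 0 0 0 -.9 -1; 0 0 0 0 0 0 -1'
python3 - <<'E'
from h import *
h=[0,-.0387,-.0005]
Q,p=hangt(1,.14,h,0,25);print(p.round(3));plan(Q,p+[-.01,0,.02])
E
```

```text
clock: 38.22
tool_pos: [0.4156, 0.0798, 0.0031]
orientation: [179.7, 0.1, -92.3]
force: [-1.6, 1.0, 5.9]
opening: 0.0392
clock: 38.98
tool_pos: [0.4176, 0.0802, 0.1611]
orientation: [179.9, 0.2, -92.3]
force: [0.1, -0.2, -3.2]
opening: 0.0393
[ 0.54  -0.017  0.223]
n=5 x  0.87 -0.06 -0.29 0.49 -0.62 -0.32
```

```bash
python3 -m jog '.87 -.06 -.29 .49 -.62 -.32 -1;.87 -.06 -.29 .49 -.62 -.32 -1;.87 -.06 -.29 .49 -.62 -.32 -1;.87 -.06 -.29 .49 -.62 -.32 -1;.87 -.06 -.29 .49 -.62 -.32 -1;0 0 0 0 0 0 -1;0 0 0 0 0 0 -1'
python3 - <<'E'
from h import *
o,im,d=snap('wrist','w19.png')
print(o['joint_pos'].round(1))
h=[0,-.0375,-.0005]
for i in range(4): print(proj(o,root(i)+U*.065))
plan(*hangt(1,.09,h,0,25))
E
```

```text
clock: 39.85
tool_pos: [0.5278, -0.0176, 0.2398]
orientation: [-155.6, 0.0, -83.9]
force: [-0.5, -0.7, -2.4]
opening: 0.0392
[ 24.7  -8.8 -40.9  13.2 -35.3  62.1]
[220.5 110.6]
[321.9 110.2]
[424.5 109.7]
[526.3 109.3]
n=2 x  0.05 -0.01 -0.01 0.01 -0.33 0.82
```

View pics/w19.png

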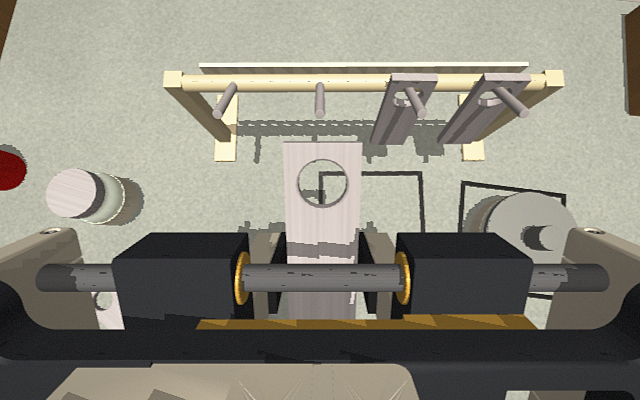

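```bash
python3 -m jog '.02 0 0 0 -.2 .55 -1;.02 0 0 0 -.2 .55 -1;.02 0 0 0 -.26 .54 -1;0 0 0 0 0 0 -1'
python3 - <<'E'
from h import *
o,im,d=snap('wrist','w20.png')
print(o['joint_pos'].round(1))
h=[0,-.0375,-.0005]
plan(*hangt(1,.035,h,0,25),4)
E
```

```text
clock: 40.4
tool_pos: [0.5796, -0.0114, 0.1902]
orientation: [-155.3, -0.0, -83.8]
force: [-0.7, 0.7, -2.0]
opening: 0.0396
[ 22.1  -0.1 -41.3  15.3 -25.9  61.6]
n=4 x  0.01 -0.00 -0.00 0.01 -0.14 0.31
```

View pics/w20.png

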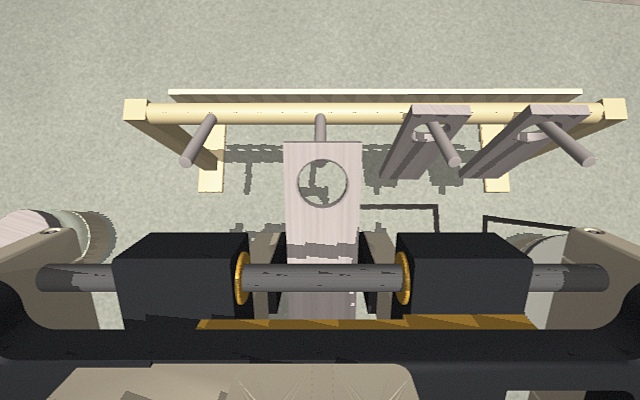

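Aligned: the peg1 shaft at (320,128) is in line with the hole at (322,181). Now I'll insert the plate, checking halfway.

```bash
python3 -m jog '0 0 0 0 -.14 .31 -1;0 0 0 0 -.14 .31 -1;0 0 0 0 0 0 -1'
python3 - <<'E'
from h import *
o,im,d=snap('wrist','w21.png')
h=[0,-.0375,-.0005]
plan(*hangt(1,.035,h,0,25),2)
E
```

```text
clock: 40.83
tool_pos: [0.6007, -0.0097, 0.1741]
orientation: [-155.1, -0.0, -83.9]
force: [-0.0, -0.1, -2.5]
opening: 0.0394
n=2 x  0.01 -0.01 -0.01 0.00 -0.14 0.32
```

View pics/w21.png

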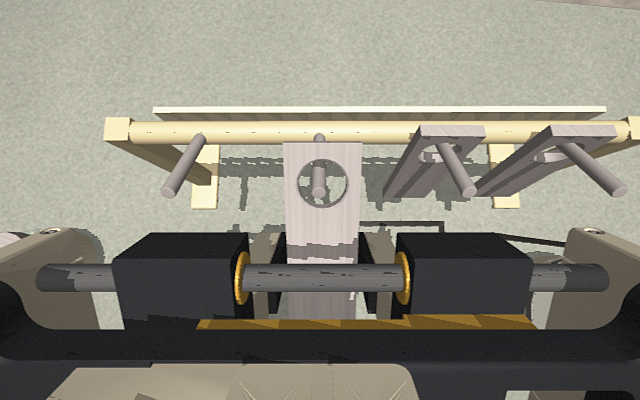

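```bash
python3 -m jog '0 0 0 0 -.14 .32 -1;0 0 0 0 -.14 .32 -1;0 0 0 0 0 0 -1;0 0 0 0 0 0 -1'
python3 - <<'E'
from h import *
o,im,d=snap('wrist','w22.png')
h=[0,-.0375,-.0005]
plan(*hangt(1,.035,h,0,25),2)
E
python3 -m jog '0 0 0 0 0 0 .4;0 0 0 0 0 0 .4;0 0 0 0 0 0 .4;0 0 0 0 0 0 .4;0 0 0 0 .1 -.3 .4; 0 0 0 0 .2 -.6 .4; 0 0 0 0 .2 -.8 .4;0 0 0 0 .2 -.8 .4'
python3 - <<'E'
from h import *
o,im,d=snap('wrist','w23.png')
Rt,pt=grasp_target((.409,.230),57);plan(Rt,[pt[0],pt[1],.19])
E
```

```text
clock: 41.38
tool_pos: [0.6212, -0.0075, 0.1563]
orientation: [-155.1, 0.0, -83.9]
force: [0.5, 0.8, -2.1]
opening: 0.0393
n=2 x  0.01 -0.00 -0.01 0.01 0.01 0.00
clock: 42.42
tool_pos: [0.5529, -0.0148, 0.2367]
orientation: [-155.0, 0.0, -83.9]
force: [0.4, -0.2, 0.5]
opening: 0.0611
n=10 x  -0.41 -0.19 -0.87 -0.73 0.05 0.09
```

View pics/w23.png

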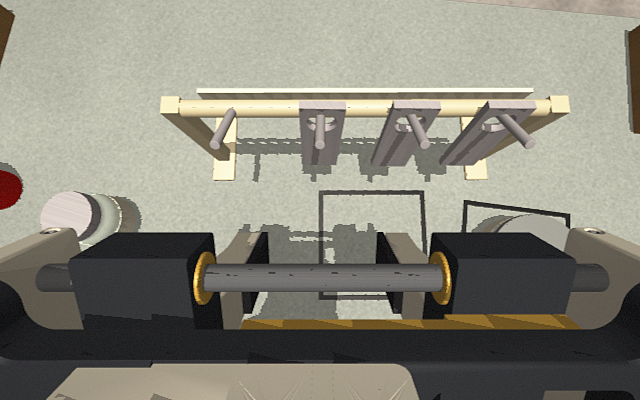

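```bash
python3 -m jog '-.6 0 0 -.3 .8 .2 .4;-.6 0 0 -.3 .8 .2 .4;-.6 0 0 -.3 .8 .2 .4;-.6 0 0 -.3 .4 0 .4;-.6 0 0 -.3 .2 0 .4;-.6 0 0 -.3 .1 0 .4;-.6 0 0 -.3 .1 0 .4;0 0 0 0 0 0 .4'
python3 - <<'E'
from h import *
o=ctrl.get_obs();print(o['joint_pos'].round(1))
Rt,pt=grasp_target((.409,.230),57);plan(Rt,[pt[0],pt[1],.19])
E
```

```text
clock: 43.48
tool_pos: [0.4346, 0.0577, 0.1719]
orientation: [-179.1, 0.0, -83.8]
force: [0.1, -0.4, 0.3]
opening: 0.0612
[ 33.9  -0.2 -33.1   0.5 -56.3  62. ]
n=9 x  -0.02 -0.01 -0.99 -0.46 -0.16 -0.05
```

```bash
python3 -m jog '0 0 -.98 -.46 -.16 -.05 .4;0 0 -.98 -.46 -.16 -.05 .4;0 0 -.98 -.46 -.16 -.05 .4;0 0 -.98 -.46 -.16 -.05 .4;0 0 -.98 -.46 -.16 -.05 .4;0 0 -.98 -.46 -.16 -.05 .4;0 0 -.98 -.46 -.16 -.05 .4;0 0 -.98 -.46 -.16 -.05 .4'
python3 -m jog '0 0 -1 -.46 -.16 0 .4;0 0 0 0 0 0 .4'
python3 - <<'E'
from h import *
o,im,d=snap('wrist','w24.png')
t=np.radians(56.8)
print('hole exp',proj(o,np.array([.409+.033*np.cos(t),.230+.033*np.sin(t),.007])), o['joint_pos'].round(1))
Rt,pt=grasp_target((.409,.230),57);plan(Rt,[pt[0],pt[1],.003])
E
```

```text
clock: 44.48
tool_pos: [0.4158, 0.2078, 0.1879]
orientation: [-179.3, -0.6, -38.8]
force: [-0.2, 0.4, 0.8]
opening: 0.0609
clock: 44.72
tool_pos: [0.4055, 0.2245, 0.1878]
orientation: [-179.4, -0.7, -33.1]
force: [-0.0, 0.4, 0.3]
opening: 0.0616
hole exp [320.4 145.9] [ 54.    1.5 -29.2   0.8 -58.6  92.5]
n=5 x  -0.02 -0.02 -0.01 -0.01 -0.00 0.92
```

View pics/w24.png

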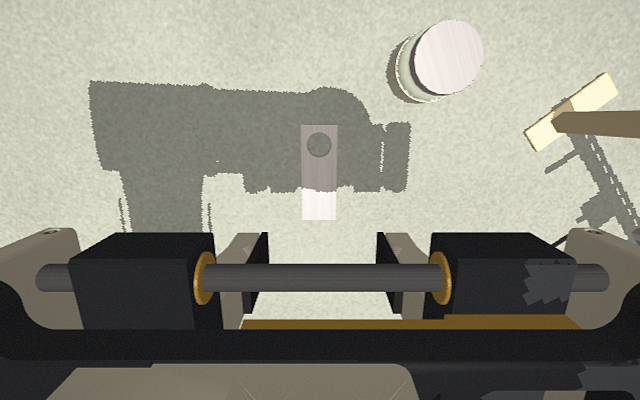

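```bash
python3 -m jog '-.05 -.05 0 -.02 0 .9 .4;-.05 -.05 0 -.01 0 .9 .4;0 0 0 0 0 .9 .4;0 0 0 0 0 .9 .4; 0 0 0 0 0 .7 .4; 0 0 0 0 0 0.2 .4; 0 0 0 0 0 0 .4'
python3 - <<'E'
from h import *
Rt,pt=grasp_target((.409,.230),57);plan(Rt,[pt[0],pt[1],.003],1)
E
```

```text
clock: 45.65
tool_pos: [0.4063, 0.2246, 0.0076]
orientation: [180.0, -0.1, -33.3]
force: [0.2, 0.3, -0.2]
opening: 0.061
n=1 x  0.00 -0.02 -0.05 -0.02 -0.02 0.12
```

```bash
python3 -m jog '0 0 0 0 0 0.11 .4; 0 0 0 0 0 0 -1; 0 0 0 0 0 0 -1; 0 0 0 0 0 0 -1; 0 0 0 0 0 0 -1; 0 0 0 0 0 0 -1; 0 0 0 0 0 0 -1'
python3 -m jog '0 0 0 0 0 -.4 -1; 0 0 0 0 0 -.8 -1; 0 0 0 0 0 -.9 -1; 0 0 0 0 0 -.9 -1; 0 0 0 0 0 -.9 -1; 0 0 0 0 0 -.8 -1; 0 0 0 0 0 0 -1'
python3 - <<'E'
from h import *
h=[0,-.0387,-.0005]
Q,p=hangt(0,.14,h,0,25);print(p.round(3));plan(down(-84),[.47,.07,.22])
E
```

```text
clock: 46.52
tool_pos: [0.4062, 0.2253, 0.0034]
orientation: [-180.0, -0.1, -33.2]
force: [-2.6, 1.3, 5.5]
opening: 0.0393
clock: 47.4
tool_pos: [0.4065, 0.2261, 0.1931]
orientation: [-179.8, -0.1, -33.2]
force: [0.3, 0.2, -2.6]
opening: 0.0391
[0.531 0.062 0.223]
n=9 x  -0.01 -0.00 0.99 0.47 0.10 -0.07
```

```bash
python3 -m jog '0 0 .98 .47 .1 -.07 -1;0 0 .98 .47 .1 -.07 -1;0 0 .98 .47 .1 -.07 -1;0 0 .98 .47 .1 -.07 -1;0 0 .98 .47 .1 -.07 -1;0 0 .98 .47 .1 -.07 -1;0 0 .98 .47 .1 -.07 -1;0 0 .98 .47 .1 -.07 -1'
python3 -m jog '0 0 1 .47 .1 -.07 -1;0 0 0 0 0 0 -1'
python3 - <<'E'
from h import *
h=[0,-.0387,-.0005]
Q,p=hangt(0,.14,h,0,25);plan(Q,p)
print(ctrl.get_obs()['joint_pos'].round(1))
E
```

```text
clock: 48.4
tool_pos: [0.4686, 0.0886, 0.212]
orientation: [179.9, -0.1, -78.3]
force: [-0.0, -0.0, -2.1]
opening: 0.0393
clock: 48.65
tool_pos: [0.4685, 0.0692, 0.2151]
orientation: [180.0, -0.1, -84.0]
force: [0.3, 0.1, -1.9]
opening: 0.0392
n=5 x  0.87 -0.01 -0.01 0.07 -0.31 0.01
[ 32.4   1.8 -24.8   0.1 -63.5  63.6]
```

```bash
python3 -m jog '.87 0 0 .07 -.31 0 -1;.87 0 0 .07 -.31 0 -1;.87 0 0 .07 -.31 0 -1;.87 0 0 .07 -.31 0 -1;.87 0 0 .07 -.31 0 -1;0 0 0 0 0 0 -1;0 0 0 0 0 0 -1'
python3 - <<'E'
from h import *
h=[0,-.0387,-.0005]
o,im,d=snap('wrist','w25.png')
plan(*hangt(0,.09,h,0,25))
print(o['joint_pos'].round(1), [proj(o,root(i)+U*.065) for i in range(4)])
E
```

```text
clock: 49.52
tool_pos: [0.5309, 0.0631, 0.227]
orientation: [-155.1, -0.1, -83.8]
force: [-0.5, 0.5, -1.6]
opening: 0.0395
n=2 x  0.01 -0.01 -0.01 0.01 -0.24 0.61
[ 35.2  -7.7 -45.4  22.6 -32.3  43.9] [array([322.7, 118.7]), array([430.3, 118.5]), array([539. , 118.3]), array([646.8, 118.1])]
```

View pics/w25.png

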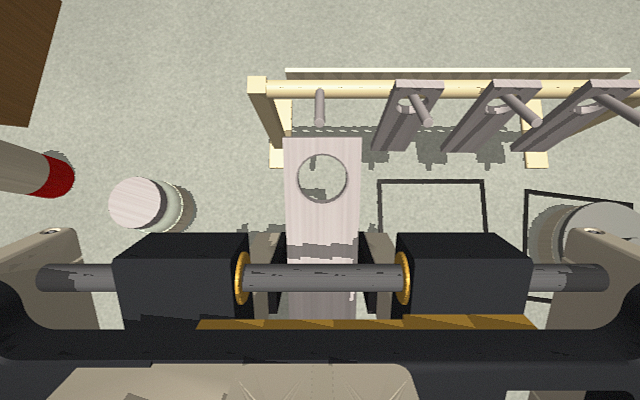

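```bash
python3 -m jog '0 0 0 0 -.16 .4 -1;0 0 0 0 -.16 .41 -1;0 0 0 0 -.16 .41 -1;0 0 0 0 -.1 .2 -1;0 0 0 0 -.1 .2 -1;0 0 0 0 0 0 -1'
python3 - <<'E'
from h import *
h=[0,-.0387,-.0005]
o,im,d=snap('wrist','w26.png')
plan(*hangt(0,.035,h,0,25),3)
print(o['joint_pos'].round(1))
E
```

```text
clock: 50.32
tool_pos: [0.5831, 0.0683, 0.1797]
orientation: [-155.0, -0.1, -83.9]
force: [0.2, 0.4, -2.5]
opening: 0.0391
n=3 x  0.00 -0.01 -0.01 0.00 -0.13 0.28
[ 30.5   1.  -45.8  27.2 -22.5  42.3]
```

View pics/w26.png

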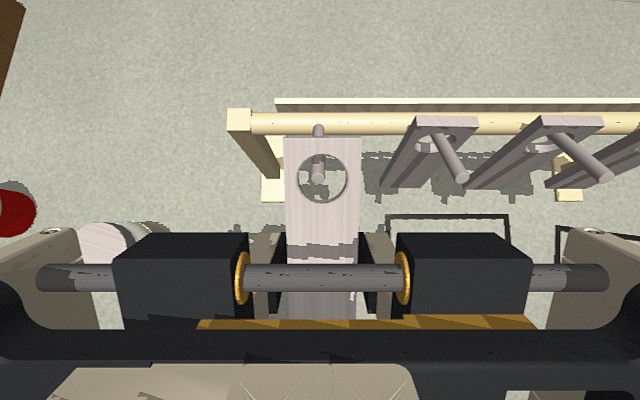

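Peg0's tip at (318,180) is entering the hole, whose centre is at (322,178).

```bash
python3 -m jog '0 0 0 -.03 -.13 .28 -1;0 0 0 0 -.13 .28 -1;0 0 0 0 -.13 .28 -1;0 0 0 0 0 0 -1;0 0 0 0 0 0 -1'
python3 - <<'E'
from h import *
o,im,d=snap('wrist','w27.png')
h=[0,-.0387,-.0005]
plan(*hangt(0,.035,h,0,25),3)
E
```

```text
clock: 51.0
tool_pos: [0.6108, 0.0723, 0.1559]
orientation: [-155.0, -0.1, -83.9]
force: [-0.1, 0.6, -3.0]
opening: 0.0393
n=3 x  0.00 -0.01 -0.01 0.01 0.00 0.00
```

View pics/w27.png

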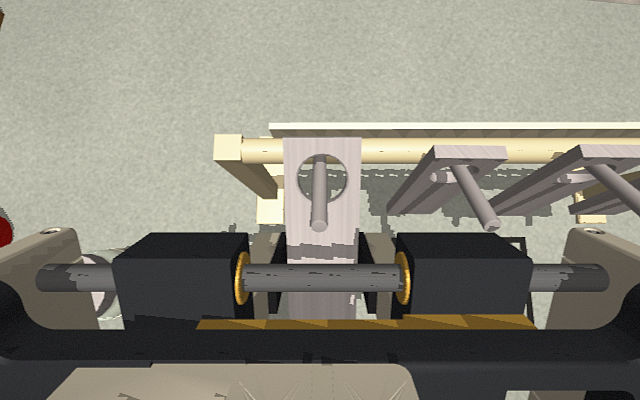

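```bash
python3 -m jog '0 0 0 0 0 0 .4;0 0 0 0 0 0 .4;0 0 0 0 0 0 .4;0 0 0 0 0 0 .4;0 0 0 0 .1 -.3 .4; 0 0 0 0 .2 -.6 .4; 0 0 0 0 .2 -.8 .4;0 0 0 0 .2 -.8 .4'
python3 -m jog '-.6 0 0 0 .4 -.3 .4; -.6 0 0 0 .4 -.3 .4; -.6 0 0 0 .4 -.3 .4; -.6 0 0 0 .4 -.3 .4; -.6 0 0 0 0 0 .4; -.6 0 0 0 0 0 .4; -.6 0 0 0 0 0 .4; 0 0 0 0 0 0 .4'
python3 - <<'E'
from h import *
o,im,d=snap('wrist','w28.png')
print(o['joint_pos'].round(1))
for t in('plate0_hole','plate0','tub'):
        print(t,[(round(x['score'],2),np.round(x['location'],3).tolist()) for x in nets.boxes_of(t,'wrist')])
snap('side','s1.png')
for t in('plate0','tub'):
        print(t,[(round(x['score'],2),np.round(x['location'],3).tolist()) for x in nets.boxes_of(t,'side')])
E
```

```text
clock: 52.05
tool_pos: [0.5424, 0.0654, 0.2361]
orientation: [-155.0, -0.0, -83.8]
force: [0.9, 1.4, 0.8]
opening: 0.0609
clock: 53.05
tool_pos: [0.4679, 0.0578, 0.2585]
orientation: [-179.1, -0.0, -83.8]
force: [0.0, -0.4, 0.1]
opening: 0.0611
[ 31.4  -0.9 -21.8   0.4 -68.3  64.6]
plate0_hole [(0.64, [0.653, -0.003, 0.084])]
plate0 [(0.8, [0.657, -0.078, 0.089]), (0.7, [0.668, -0.152, 0.081]), (0.56, [0.65, 0.003, 0.081]), (0.56, [0.644, 0.079, 0.083])]
tub [(0.75, [0.564, -0.246, 0.056]), (0.51, [0.668, -0.158, 0.08])]
plate0 [(0.95, [0.676, -0.171, 0.126]), (0.82, [0.66, -0.012, 0.13]), (0.73, [0.669, -0.089, 0.128]), (0.5, [0.652, 0.063, 0.128])]
tub [(0.86, [0.561, -0.286, 0.054]), (0.72, [0.653, 0.063, 0.128])]
```

View pics/w28.png

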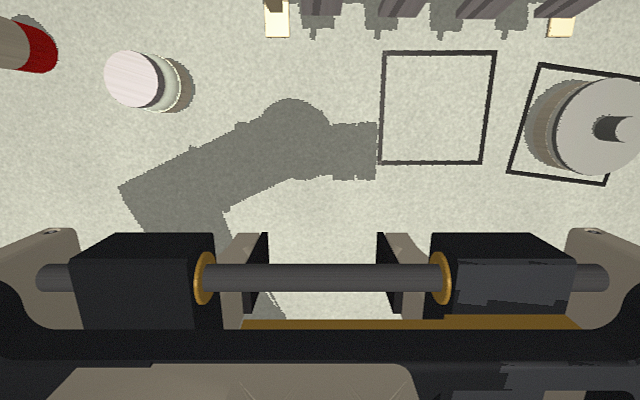

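View pics/s1.png

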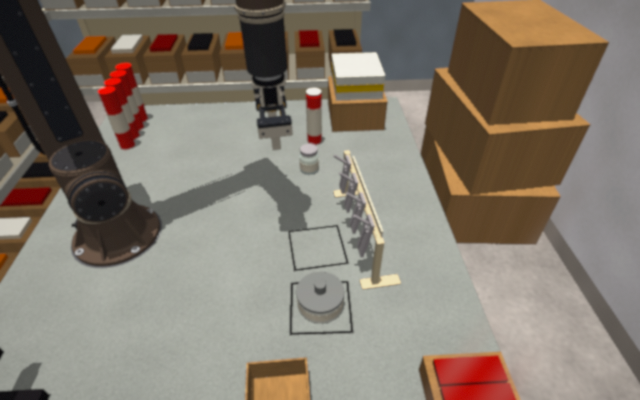

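```bash
for i in 1 2 3; do python3 -m jog '0 0 1 0 0 0 1;0 0 1 0 0 0 1;0 0 1 0 0 0 1;0 0 1 0 0 0 1;0 0 1 0 0 0 1;0 0 1 0 0 0 1;0 0 1 0 0 0 1;0 0 1 0 0 0 1'; done
python3 -m jog '0 0 1 0 0 0 1;0 0 1 0 0 0 1;0 0 1 0 0 0 1;0 0 1 0 0 0 1;0 0 1 0 0 0 1;0 0 1 0 0 0 1;0 0 .4 0 0 0 1;0 0 0 0 0 0 1'
python3 - <<'E'
from h import *
plan(down(90),[.562,-.267,.14])
print(ctrl.get_obs()['joint_pos'].round(1))
E
```

```text
clock: 54.4
tool_pos: [0.4675, 0.0573, 0.2585]
orientation: [-179.3, 0.7, -129.9]
force: [0.2, 0.8, 0.8]
opening: 0.0874
clock: 55.4
tool_pos: [0.4675, 0.0573, 0.2586]
orientation: [-180.0, 1.0, -175.7]
force: [-0.9, 0.2, 0.0]
opening: 0.0874
clock: 56.4
tool_pos: [0.4675, 0.0573, 0.2585]
orientation: [179.3, 0.7, 138.5]
force: [0.3, 1.0, -0.7]
opening: 0.0875
clock: 57.4
tool_pos: [0.4675, 0.0573, 0.2585]
orientation: [179.0, 0.2, 102.0]
force: [-0.1, 0.5, -0.0]
opening: 0.0877
n=9 x  0.02 0.00 0.23 -0.93 0.15 0.33
[  31.4   -1.   -21.9    0.5  -68.3 -109.6]
```

```bash
python3 -m jog '.02 0 .23 -.93 .15 0 1;.02 0 .23 -.93 .15 0 1;.02 0 .23 -.93 .15 0 1;.02 0 .23 -.93 .15 0 1;.02 0 .23 -.93 .15 0 1;.02 0 .23 -.93 .15 0 1;.02 0 .23 -.93 .15 0 1;.02 0 .23 -.93 .15 0.5 1'
python3 -m jog '0 0 .2 -.4 .15 1 1;0 0 0 0 0 0 1;0 0 0 0 0 0 1'
python3 - <<'E'
from h import *
o,im,d=snap('wrist','w29.png')
P=cloud('wrist',o,d)
m=(P[...,2]>.072)&(P[...,2]<.095)&(abs(P[...,0]-.57)<.06)&(abs(P[...,1]+.27)<.06)&(d>0)
q=P[m]; print('knob',len(q),(q.min(0)+q.max(0))/2,np.median(q,0))
plan(down(90),[.563,-.267,.064])
E
```

```text
clock: 58.4
tool_pos: [0.5545, -0.2328, 0.2407]
orientation: [179.8, 0.1, 91.5]
force: [-0.0, 1.1, -0.6]
opening: 0.0875
clock: 58.78
tool_pos: [0.5601, -0.2472, 0.2004]
orientation: [179.9, 0.1, 90.3]
force: [0.4, -0.4, -0.1]
opening: 0.0875
knob 675 [ 0.56151426 -0.26679687  0.0788249 ] [ 0.56015058 -0.26661631  0.08295389]
n=4 x  0.01 0.01 0.02 -0.12 0.01 0.86
```

View pics/w29.png

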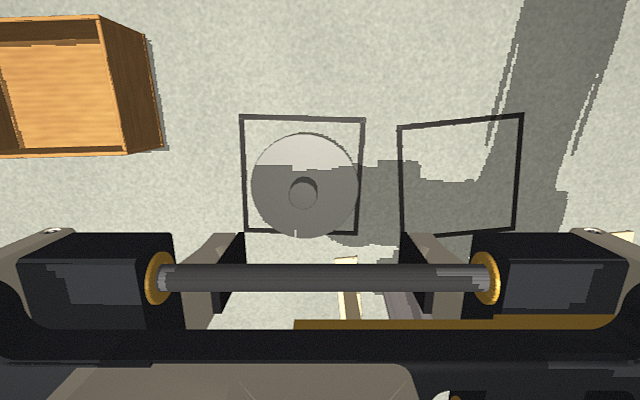

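```bash
python3 -m jog '0 0 0 -.25 .01 .6 1;0 0 0 -.25 .01 .6 1;0 0 0 0 .01 .8 1;0 0 0 0 .01 .8 1;0 0 0 0 .01 .6 1;0 0 0 0 0 0 1;0 0 0 0 0 0 -1;0 0 0 0 0 0 -1'
python3 -m jog '0 0 0 0 0 0 -1;0 0 0 0 0 0 -1;0 0 0 0 0 0 -1;0 0 0 0 0 0 -1;0 0 0 0 0 0 -1;0 0 0 0 0 0 -1;0 0 0 0 0 0 -1'
python3 - <<'E'
from h import *
o=ctrl.get_obs();R0,p0=pose(o);plan(R0,p0+[.003,.184,0],16)
E
```

```text
clock: 59.82
tool_pos: [0.5631, -0.2674, 0.0653]
orientation: [179.8, 0.1, 90.3]
force: [0.2, 0.3, -0.9]
opening: 0.0729
clock: 60.7
tool_pos: [0.5619, -0.2672, 0.0634]
orientation: [180.0, 0.1, 90.3]
force: [-0.8, 2.8, 1.2]
opening: 0.0273
n=16 x  0.00 0.00 0.00 0.29 0.01 -0.00
```

```bash
python3 -m jog '0 0 0 .15 0 0 -1;0 0 0 .3 .01 0 -1;0 0 0 .3 .01 0 -1;0 0 0 .3 .01 0 -1;0 0 0 .3 .01 0 -1;0 0 0 .3 .01 0 -1;0 0 0 .3 .01 0 -1;0 0 0 .3 .01 0 -1'
python3 -m jog '0 0 0 .3 .01 0 -1;0 0 0 .3 0 0 -1;0 0 0 .3 0 0 -1;0 0 0 .3 0 0 -1;0 0 0 .3 0 0 -1;0 0 0 .3 0 0 -1;0 0 0 .3 0 0 -1;0 0 0 .2 0 0 -1'
python3 -m jog '0 0 0 0 0 0 -1;0 0 0 0 0 0 -1'
python3 - <<'E'
from h import *
o,im,d=snap('wrist','w30.png')
R0,p0=pose(o);plan(R0,[.565,-.083,p0[2]],1)
E
```

```text
clock: 61.7
tool_pos: [0.5643, -0.1766, 0.0634]
orientation: [180.0, 0.1, 90.3]
force: [0.2, -5.1, -1.7]
opening: 0.0275
clock: 62.7
tool_pos: [0.5643, -0.0846, 0.0634]
orientation: [180.0, 0.1, 90.3]
force: [-0.1, -5.8, 0.7]
opening: 0.027
clock: 62.95
tool_pos: [0.5644, -0.084, 0.0634]
orientation: [179.9, -0.0, 90.3]
force: [-2.2, 5.7, 4.9]
opening: 0.0272
n=1 x  0.00 -0.00 -0.00 0.03 0.01 0.00
```

View pics/w30.png

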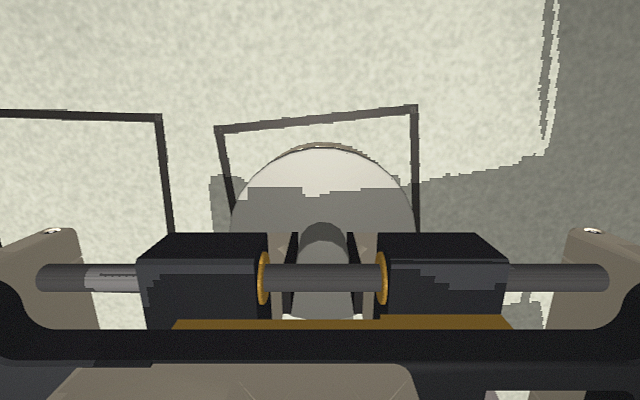

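Tub sits inside the front outline. I'll release it and retreat up and towards the robot.

```bash
python3 -m jog '0 0 0 0 0 0 .8;0 0 0 0 0 0 .8;0 0 0 0 0 0 .8;0 0 0 0 0 0 .8;0 0 0 0 0 -.5 .8;0 0 0 0 0 -.8 .8;0 0 0 0 -.3 -.8 .8;0 0 0 0 -.8 -.8 .8'
python3 -m jog '0 0 0 0 -.8 -.8 .8;0 0 0 0 -.5 -.5 .8;0 0 0 0 0 0 .8;0 0 0 0 0 0 .8'
python3 - <<'E'
from h import *
o,im,d=snap('wrist','w31.png');P=cloud('wrist',o,d)
m=(P[...,2]>.072)&(P[...,2]<.095)&(abs(P[...,0]-.57)<.06)&(abs(P[...,1]+.085)<.06)&(d>0)
q=P[m]; print('knob',len(q),(q.min(0)+q.max(0))/2,np.median(q,0))
for n in('scene','side'):
    snap(n,n+'9.png')
    for t in('plate0','tub','jar','cartridge','carton'):
        print(n,t,[(round(x['score'],2),np.round(x['location'],3).tolist()) for x in nets.boxes_of(t,n)])
E
```

```text
clock: 64.0
tool_pos: [0.5204, -0.0855, 0.1798]
orientation: [180.0, 0.1, 90.3]
force: [0.0, 0.6, 1.3]
opening: 0.0787
clock: 64.5
tool_pos: [0.4683, -0.0856, 0.2308]
orientation: [180.0, 0.1, 90.3]
force: [0.1, 0.1, -0.0]
opening: 0.0789
knob 185 [ 0.55513457 -0.08451335  0.07865115] [ 0.55357719 -0.08459914  0.08142114]
scene plate0 [(0.54, [0.655, 0.08, 0.102]), (0.47, [0.681, -0.161, 0.152]), (0.46, [0.662, -0.001, 0.144]), (0.46, [0.676, -0.077, 0.154])]
scene tub [(0.55, [0.569, -0.073, 0.055])]
scene jar [(0.74, [0.577, 0.266, 0.06])]
scene cartridge [(0.57, [0.607, 0.436, 0.137]), (0.53, [0.571, -0.074, 0.056])]
scene carton [(0.85, [0.458, -0.525, 0.03])]
side plate0 [(0.72, [0.659, -0.012, 0.125]), (0.6, [0.667, -0.087, 0.128]), (0.56, [0.652, 0.063, 0.127]), (0.55, [0.674, -0.172, 0.125])]
side tub [(0.89, [0.561, -0.108, 0.056]), (0.55, [0.666, -0.088, 0.13])]
side jar [(0.57, [0.557, 0.244, 0.054])]
side cartridge [(0.63, [0.581, 0.41, 0.116]), (0.53, [0.652, 0.063, 0.128])]
side carton [(0.83, [0.462, -0.449, 0.006]), (0.73, [0.558, -0.291, -0.002])]
```

View pics/w31.png

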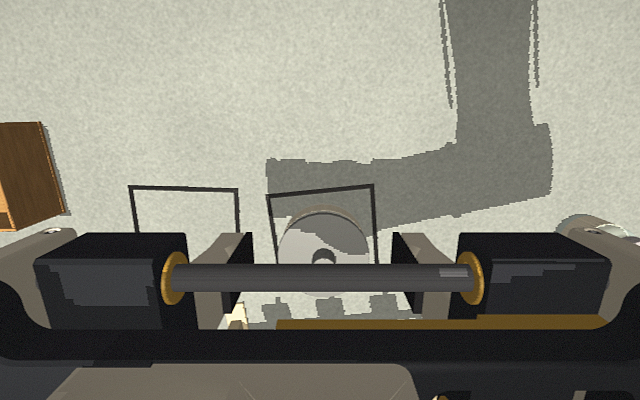

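View pics/side9.png

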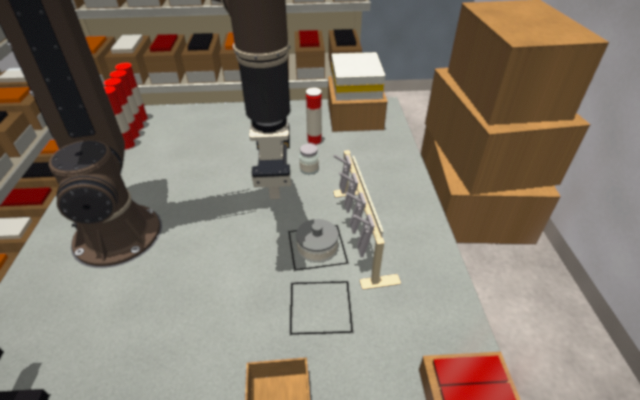

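View pics/scene9.png

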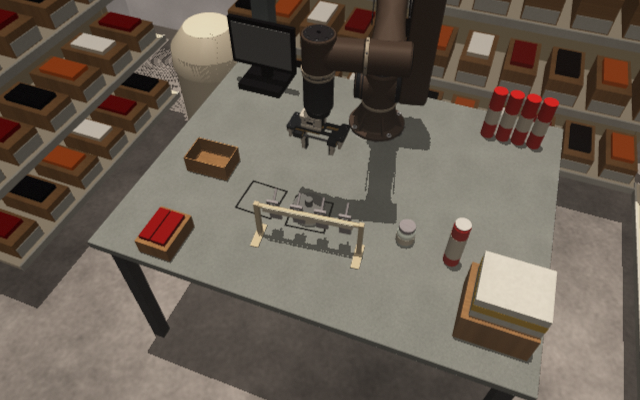

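```bash
python3 - <<'E'
from h import *
for n in('scene','side'):
    o,im,d=snap(n);P=cloud(n,o,d)
    m=(P[...,2]>.075)&(P[...,2]<.09)&(abs(P[...,0]-.57)<.06)&(abs(P[...,1]+.09)<.08)&(d>0)
    q=P[m]; print('knob',len(q),(q.min(0)+q.max(0))/2,np.median(q,0))
    m=(P[...,2]>.045)&(P[...,2]<.06)&(abs(P[...,0]-.57)<.07)&(abs(P[...,1]+.09)<.08)&(d>0)
    q=P[m]; print('lid',len(q),(q.min(0)+q.max(0))/2)
    c=im[180:260,240:380] if n=='scene' else im[130:290,280:420]
    cv2.imwrite('pics/z_%s.png'%n,cv2.resize(c,None,fx=4 if n=='side' else 5,fy=3.7,interpolation=cv2.INTER_CUBIC)[:,:,::-1])
E
```

```text
knob 45 [ 0.56422393 -0.07991571  0.08198124] [ 0.56641677 -0.08010791  0.08123025]
lid 335 [ 0.55333691 -0.08084282  0.05294257]
knob 81 [ 0.56351201 -0.08562719  0.08125846] [ 0.56424827 -0.08852274  0.08316875]
lid 985 [ 0.56354639 -0.08527756  0.05240173]
```

View pics/z_side.png

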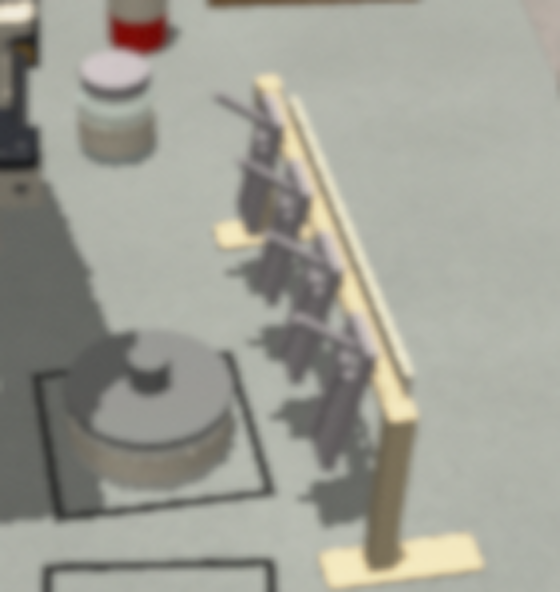

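View pics/z_scene.png

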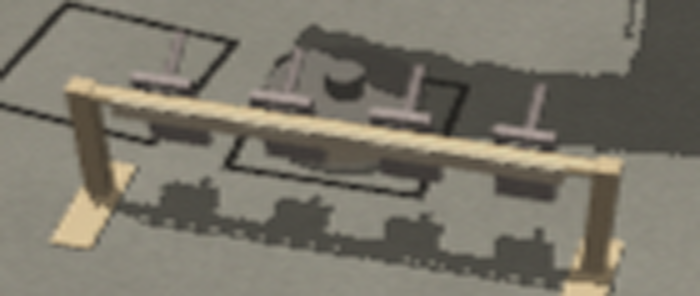

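```bash
python3 -c "
from plant import ctrl
print(ctrl.close_job())"
```

```text
the job is handed in; nothing more can be done
None
```

The job is handed in, at about 65 s of the 210 s allowed. All four plates hang on the rail, one to a peg, and the tub is back on the front spot.

- **Tub out:** I gripped the tub's knob and slid the tub onto the side spot. It stood about 5 mm from the centre.
- **Plates:** I hung plates on pegs 3, 2, 1 and 0 in that order. On peg 2 I backed off and came in again at a steeper tool angle, because two joints were close to their limits.
- **Tub back:** I slid it to about (0.564, −0.083), within about 2 mm of the front spot's centre as I measured it.

**Last checks:**
- The side and scene pictures show every plate hanging freely on its own peg and the tub inside the front outline.
- The jar, cartridge and carton were found where they started. The scene camera did not find the cartridge at the start, so only the side camera compares its position.
- The gripper was clear of everything when I handed in.

**Readings that disagreed:**
- Two final tub positions came out 10 mm or so short in x: the last wrist-camera knob reading and the scene camera's lid reading. Both views were partly blocked. The side and scene knob readings and the gripper pose at release all agreed on (0.564, −0.08 to −0.09).
- The trained network placed the side spot 15–18 mm off in the first scene and side pictures, so I used the outline's corners instead.

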